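# Close the vacuum chamber over a specimen

### The arm

A 6-joint arm with a two-finger parallel gripper is mounted at the origin on the work surface. World frame = base frame: x ahead of the robot, y to its left, z up, the work surface at z = 0. Lengths are in m, angles in rad, forces in N, time in s.
With the tool pointing down it reaches from about 0.3 to 0.775 m from the base axis. Payload 14.6 kg.
Tool frame: the origin (TCP) lies between the finger pads; the fingertips stand 8 mm ahead of it and the grasp point (between the pads) lies 11 mm behind it (ctrl.tip_reach is the distance from the TCP to the fingertips, in m); y points along the fingers, z is the direction in which the jaws open and shut, and the axes are right-handed (so a half turn about y gives the same grasp; the last joint's range is limited). The gripper opens to 94 mm and grips with 3 to 60 N. Pads are 16 mm wide; open, the fingers measure 119 mm over their backs; the gripper's body (75 mm by 177 mm) begins 78 mm behind the grasp point.
Start: joints at [1.085, 0.3, 1.521, -0, 1.321, -0.067], TCP at [0.224, 0.502, 0.213] pointing down, gripper open.
Joint ranges: [-3.03, 3.03], [-0.79, 2.21], [0.23, 2.52], [-1.04, 4.18], [0, 3.07], [-2.55, 2.55]. Speed limits (rad/s): [2.22, 2.22, 2.57, 3.14, 3.14, 3.14].

### API

Orientations are given as [roll, pitch, yaw] about the fixed x, y, z axes, in that order (R = Rz(yaw) Ry(pitch) Rx(roll)).
In Python, from station import ctrl gives the robot as it stands.
- The arm moves only by the tool play_rows, never from a script. Its arguments are lists of equal length, an entry for each row: "twist": the turn, a rotation vector about the world's x, y, z as a fraction of full scale, a list of three; "travel": the shift along the world's x, y, z as a fraction of full scale, a list of three; "grip": the gripper's target within -1 to 1 (shut at 1, half-way at 0, fully open at -1). A call has 1 to 12 rows; each row shifts and turns the commanded pose from where the row before left it; what a row does not reach is not made up. Full scale, the value 1, is 5 cm for a shift and 90 degrees for a turn. A row lasts 1/10 s, in which the tool goes at most 50 mm and 8.59 degrees, less where a joint would pass 70% of its speed; a pose out of reach is approached as far as the arm can. A call with a number of a shift or a turn outside -1 to 1 is refused whole. A call with a gripper value outside its range is refused whole. The fingers move at their own pace and stop on an object; "force" is the grip in N (left out, the last holds). Time passes only in rows, so rows that do not move let the fingers close. It gives the time, the measured TCP pose, the force and the opening at its end, in the units of the state.
- ctrl.get_obs(): the state, without advancing time (a new reading comes with each control period).
- ctrl.camera(name): name is "scene" or "top" or "wrist"; returns a dict with "img" (384x512x3 uint8, red, green, blue), "vfov" (degrees; the focal length in pixels is half the picture's height over the tangent of half this angle, whatever the lens; pixels are square), "cx", "cy" (the principal point, pixels), "k1" (the pictures are not rectified: a ray, as slopes to the right and down, at radius r is drawn at 1 + k1 r^2 times it, then the intrinsics apply), "rvec" (rotation vector, rad) and "tvec" (3), from world to camera coordinates, as OpenCV has them. Camera axes: x right, y down, z forward; pixel columns grow to the right and rows downward; lengths in m; the calibration is good to about 2 mm. A picture is of the moment at which its call begins. There is no depth.
- ctrl.hand_in(): hands the job in, once; it reports no verdict.
Trained networks look in a picture, given as the dict that the camera call returned (one of the last four; its "shot" number tells which), for a name from the list of things; names that differ only in an ending like _2 or _b are one class to them, and where a whole thing is asked for, a point or a joint stands for the part that bears it (a point fixed in the world has none). Each returns a list of dicts, best first, with "confidence" (0 to 1); they miss things now and then, are a little off and sometimes report something else, mostly with a low value. They report only what shows in the picture. A call takes as long as a camera call. They do not tell look-alikes from the thing itself.
- ctrl.boxes_of(name, picture): "point" ([column, row] in pixels, amid what is visible of it).
- ctrl.trace(name, picture): "pixels" (384x512 bool, what is visible of it) and "point" ([column, row] in pixels, amid what is visible of it).
The state is a dict: "time_s": time; "qpos": joint angles; "joint_vel": joint speeds; "tau": joint torques, N m; "ee_pos": TCP position; "eef_rot": TCP orientation; "force": force on the tool from outside, world axes, zero at the start; "moment": the same for the moment, N m; "grip_width": finger opening in m.
Only numpy, scipy, OpenCV 4.12 (cv2) and the standard library are available. Lean on these libraries where they do the work, as an engineer would, in place of code of your own. Each camera call takes 0.05 s, during which the arm holds its last target.

### The job

Take the round specimen from under the microscope's lens, without touching the lens head, and stand it gently, polished face still up, in the middle of the bare rubber seat in the vacuum chamber, leaving the specimen that is already there alone. Then set the metal cover down gently over both so that it sits fully home on the base plate, and last swing the hold-down bar over until it lies flat on the cover. Do not shift the other things on the desk.

Things in the scene. Friction and masses are not known exactly. Their poses are not given: they have to be found in the camera images.
- microscope: Fixed digital microscope. Origin: on the table under the middle of the stage; +z up. Its open front faces its own -x. Steel stage, 110 (x) by 150 (y) mm, top 110 mm above the table. White upright column, 45 by 70 mm, centred at own (115, 0) mm, up to 355 mm; base 220 by 190 mm, 28 mm high, centred at own (30, 0) mm.
- lens_head: Microscope's lens head above the stage; not to be touched. Origin: centre of the lens's lower end, 105 mm above the stage, 22 mm to own +x of its centre; axes as the microscope's. Lens 26 mm diameter, 45 mm long; then a 52 mm nosepiece; from 60 mm up a white arm 60 mm wide in y, from own x = -5 mm back to the column. A gripper pointing straight down strikes it; leaning back 40 degrees to own -x clears it.
- specimen_mid (a point): The specimen to load: black upright cylinder, 30 mm diameter, 36 mm tall, 45 g, small steel inset in its polished top; starts upright on the microscope's stage, nearly under the lens. Point: its centre, 18 mm above its foot; z is its axis, up.
- specimen: The same specimen; origin at the centre of its foot.
- chamber: Fixed vacuum chamber. Origin: on the table under the plinth's middle. Aluminium base plate 176 (x) by 190 (y) mm, centred at own x = +12, top 10 mm above the table; on it a steel plinth 86 (x) by 136 (y) mm centred on the origin, top at 18 mm. Two specimen places on the plinth, at own y = +36 and -36 mm. The bar's fork stands at own (76, 48) mm, 20 by 34 mm, 85 mm high.
- seat: The bare seat: flat black rubber pad, 44 mm square, 3 mm thick, fixed on the plinth at one of the two places. Origin: centre of its underside, 18 mm above the table; its top is 21 mm above the table.
- neighbour_mid (a point): The specimen already in the chamber, identical to the other, upright on the plinth at the other place. Point: its centre. To be left where it is.
- cover_handle (a point): Middle of the black handle bar on the aluminium cover, 87 mm above the cover's lower rim, on its centre line; axes as the cover's. The bar is 60 mm long along the cover's y, 14 mm wide and high, on two posts 48 mm apart, with 20 mm of air under it. When the cover is home this point is 97 mm above the table.
- cover: Loose cover: open-bottomed box 104 (x) by 154 (y) mm, 60 mm tall, walls 4 mm, 350 g, standing open side down on the table. Origin: centre of its lower rim. It goes over the plinth with 5 mm to spare all round, long side along the plinth's long side (y along y), either way round, rim resting on the base plate.
- clamp (a joint): Angle of the hold-down bar: 0 when it lies flat over the cover (where it stops, 1 mm above the seated cover's top), about 1.57 upright, more when leaning away from the chamber. It stays where it is left and takes about 1 to 2 N at the tip to move.
- clamp_pivot (a point): Hinge axis of the hold-down bar, at the chamber's own (76, 48) mm, 76 mm above the table; the axis runs along the chamber's y.
- clamp_tip (a point): Outer end of the hold-down bar, 118 mm from the hinge; the last 40 mm is a black grip 18 mm wide and 10 mm thick, the rest is steel, 12 mm wide. From upright the tip swings towards the chamber's -x and down.
- jar: Bystander: closed white jar, 52 mm diameter, 85 mm tall. Origin under its centre.
- pen: Bystander: white pen lying along its x, 130 mm long, 12 mm thick. Origin under its middle.
- mouse: Bystander: black computer mouse, 105 by 62 mm, 32 mm high. Origin under its centre.
- block: Bystander: steel block 28 by 28 by 20 mm. Origin under its centre.
- screwdriver: Bystander: screwdriver lying along its x. Origin near its middle.
- beaker: Bystander: white cup, 60 mm diameter, 75 mm tall. Origin under its centre.
- slidebox: Bystander: cardboard box 60 by 85 by 35 mm. Origin under its centre.
Things that resemble listed ones, but are neither listed nor needed, are in the scene too. Leave any green look-alike of the specimen alone.

How it is judged:
By the outcome, as a careful person would: the job done as asked, in the order asked, and still so for the second after the job is handed in, with the robot touching nothing.
It also fails if it takes over 72 s, if anything falls off the work surface, if the arm or the gripper's body presses on something with over 40 N, if the wrist force passes 120 N, or if a joint passes its speed limit or range.

## Working session

There is one attempt and no reset: what is moved stays moved. The work goes in short steps, Python scripts to look and compute and a tool call to move; the robot and the scene stay as the last step left them, time stands still between calls to the robot, and variables do not carry over. Pictures are saved under pics/ and viewed, and the job is handed in when it is done.

Besides the shell and the picture viewer there is one more tool, called as name(argument=value, ...), one argument or row to a line, values as JSON. play_rows: Moves the arm, as the interface text tells. Its arguments: {"type":"object","properties":{"twist":{"type":"array"},"travel":{"type":"array"},"grip":{"type":"array"},"force":{"type":"number"}},"required":["twist","travel","grip"]}

```bash
ls; mkdir -p pics
python3 - <<'E'
from station import ctrl
import cv2
print(ctrl.get_obs())
for n in ["scene","top","wrist"]:
    p=ctrl.camera(n); print(n,{k:p[k] for k in p if k!="img"})
    cv2.imwrite(f"pics/a_{n}.png",p["img"][:,:,::-1])
E
```

```text
pics
{'time_s': 0.0, 'qpos': array([ 1.08542036e+00,  3.00432078e-01,  1.52157115e+00,  3.23680695e-06,
        1.32071624e+00, -6.65739255e-02]), 'joint_vel': array([-1.60921638e-03, -1.44885688e-04, -8.28632790e-05, -4.90345895e-04,
        1.79940201e-03, -2.32759513e-04]), 'tau': array([-7.49063183e-04, -5.31810093e+01, -3.52744353e+01,  7.07768602e-02,
        2.43422430e-02, -9.95453934e-05]), 'ee_pos': array([0.22353668, 0.5022473 , 0.21291194]), 'eef_rot': array([-1.57192043e+00,  7.80891793e-05, -4.18802888e-01]), 'force': array([ 0.31462812,  0.47369087, -0.55173321]), 'moment': array([-0.00623696, -0.01341773, -0.000222  ]), 'grip_width': 0.09392101381307777}
scene {'vfov': 44.42743598730162, 'cx': 256.6718958223796, 'cy': 201.84046759849247, 'k1': 0.044347792796784406, 'rvec': array([ 2.26752654,  1.21472336, -0.40838644]), 'tvec': array([-0.29064571, -0.27940275,  1.56929325]), 'shot': 1}
top {'vfov': 53.08955698027273, 'cx': 250.00873458283286, 'cy': 191.12643010659912, 'k1': -0.018305349663335763, 'rvec': array([ 2.09632433, -2.15316942,  0.18712723]), 'tvec': array([0.01245061, 0.56137554, 1.20983572]), 'shot': 2}
wrist {'vfov': 69.14681914698123, 'cx': 257.83353790093895, 'cy': 190.20892033392641, 'k1': -0.025065232533594023, 'rvec': array([-2.4553272 , -1.59303131, -0.19794221]), 'tvec': array([-0.55013244, -0.02484964,  0.39001477]), 'shot': 3}
```

View pics/a_scene.png

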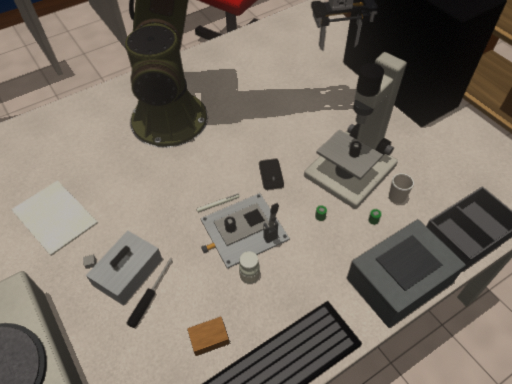

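View pics/a_top.png

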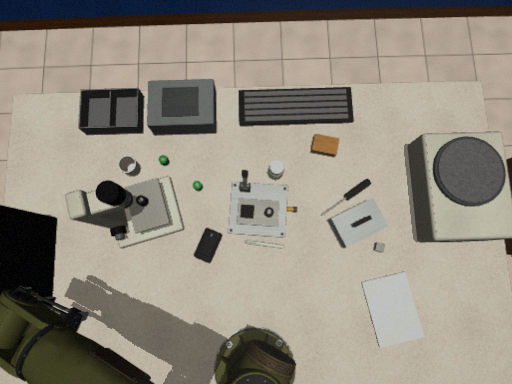

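View pics/a_wrist.png

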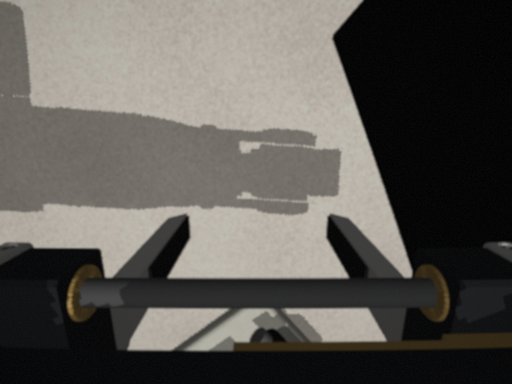

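The scene view shows the chamber at about (243,228), the microscope at (355,150) and the cover at (125,265). The top view shows the chamber at (258,209), the stage at (150,205) with its column on the left (world +y), and the cover at (358,223). Next I'll measure these.

```bash
cat > h.py <<'E'
import numpy as np, cv2
from scipy.optimize import least_squares
def K(p):
    f=p["img"].shape[0]/2/np.tan(np.radians(p["vfov"])/2)
    return np.array([[f,0,p["cx"]],[0,f,p["cy"]],[0,0,1]])
def D(p): return np.array([p["k1"],0,0,0,0.])
def proj(p,X):
    return cv2.projectPoints(np.float64(X).reshape(-1,3),p["rvec"],p["tvec"],K(p),D(p))[0][:,0]
def ray(p,uv):
    n=cv2.undistortPoints(np.float64(uv).reshape(-1,1,2),K(p),D(p))[:,0]
    R=cv2.Rodrigues(p["rvec"])[0]
    d=np.c_[n,np.ones(len(n))]@R
    return -R.T@p["tvec"],d
def at_z(p,uv,z):
    c,d=ray(p,uv); return c+d*((z-c[2])/d[:,2])[:,None]
def tri(ps,uvs):
    A=np.zeros((3,3));b=np.zeros(3);L=[]
    for p,uv in zip(ps,uvs):
        c,d=ray(p,uv);d=d[0]/np.linalg.norm(d[0]);M=np.eye(3)-np.outer(d,d);A+=M;b+=M@c;L.append((c,d))
    X=np.linalg.solve(A,b)
    return X,[np.linalg.norm(np.cross(X-c,d)) for c,d in L]
def save(img,name,box=None,s=1):
    if box is not None:
        a,b,c,d=box; img=img[b:d,a:c]
    cv2.imwrite("pics/"+name,cv2.resize(img,None,fx=s,fy=s,interpolation=cv2.INTER_CUBIC)[:,:,::-1])
E
python3 - <<'E'
from station import ctrl
from h import *
import pickle
ps={n:ctrl.camera(n) for n in ["scene","top"]}
out={}
for n in ["specimen","chamber","seat","neighbour_mid","cover","cover_handle","clamp_tip","clamp_pivot","microscope","lens_head","specimen_mid"]:
    for c in ps:
        try:
            b=ctrl.boxes_of(n,ps[c]); print(n,c,[(np.round(x["point"],1).tolist(),round(x["confidence"],2)) for x in b[:4]])
            out[n,c]=b
        except Exception as e: print(n,c,e)
save(ps["scene"]["img"],"b_ch.png",(185,180,305,275),6)
save(ps["top"]["img"],"b_cht.png",(215,160,315,260),6)
save(ps["scene"]["img"],"b_ms.png",(300,40,420,210),4)
save(ps["top"]["img"],"b_mst.png",(60,140,200,250),5)
save(ps["top"]["img"],"b_cov.png",(310,170,410,260),6)
save(ps["scene"]["img"],"b_covs.png",(70,220,190,310),6)
pickle.dump((ps,out),open("a.pkl","wb"))
E
```

```text
specimen scene [([374.3, 215.4], 0.68), ([351.0, 149.5], 0.56)]
specimen top [([140.8, 199.3], 0.58), ([160.6, 155.9], 0.39)]
chamber scene [([241.8, 230.2], 0.82)]
chamber top [([262.3, 208.4], 0.82)]
seat scene [([143.0, 305.9], 0.66), ([252.1, 213.0], 0.49)]
seat top [([248.3, 209.2], 0.7), ([358.2, 219.2], 0.4)]
neighbour_mid scene [([230.8, 227.8], 0.66), ([126.3, 265.4], 0.23)]
neighbour_mid top [([271.1, 207.8], 0.57), ([320.8, 141.8], 0.45)]
cover scene [([126.8, 268.7], 0.68)]
cover top [([357.7, 219.7], 0.84), ([207.6, 247.6], 0.21)]
cover_handle scene [([123.1, 266.4], 0.96)]
cover_handle top [([356.7, 225.9], 0.69), ([355.0, 192.5], 0.22)]
clamp_tip scene [([273.1, 214.3], 0.7)]
clamp_tip top [([241.3, 176.6], 0.48)]
clamp_pivot scene [([239.1, 231.1], 0.71)]
clamp_pivot top [([260.6, 207.5], 0.62)]
microscope scene [([361.7, 145.9], 0.61), ([270.6, 173.5], 0.22)]
microscope top [([131.9, 210.6], 0.85)]
lens_head scene [([371.5, 90.6], 0.77), ([353.2, 147.8], 0.39)]
lens_head top [([111.7, 200.2], 0.78)]
specimen_mid scene [([374.0, 215.2], 0.61), ([368.8, 89.3], 0.6), ([273.3, 175.8], 0.45), ([350.2, 146.5], 0.43)]
specimen_mid top [([197.5, 187.1], 0.52), ([142.4, 199.7], 0.5), ([163.3, 160.7], 0.38)]
```

View pics/b_ch.png

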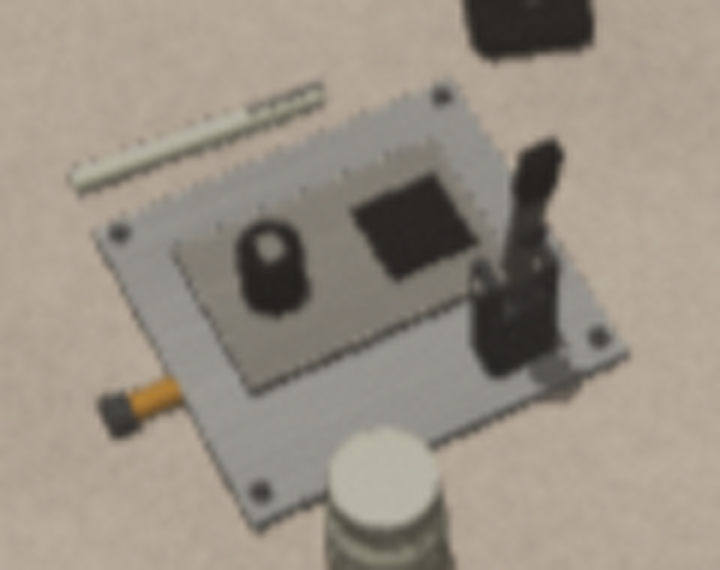

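View pics/b_cht.png

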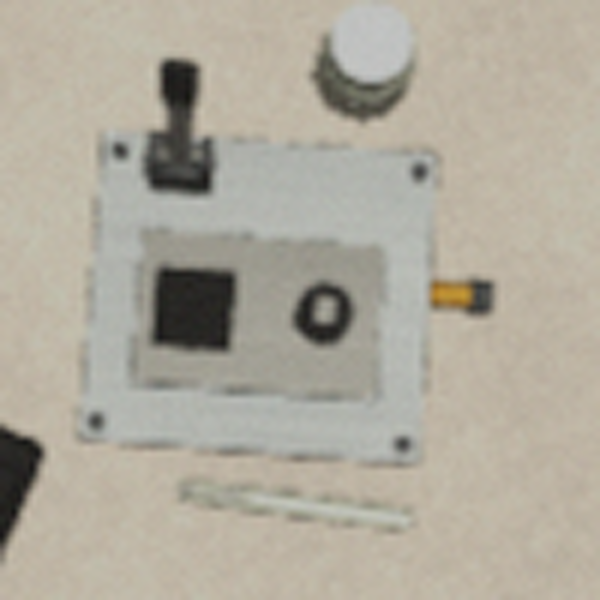

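View pics/b_ms.png

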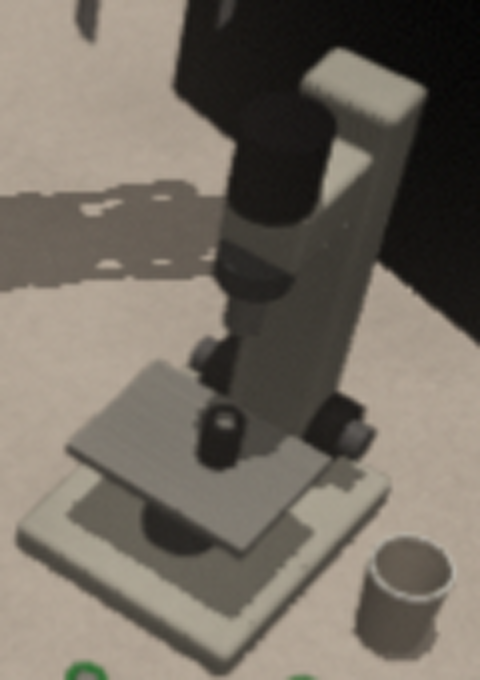

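View pics/b_mst.png

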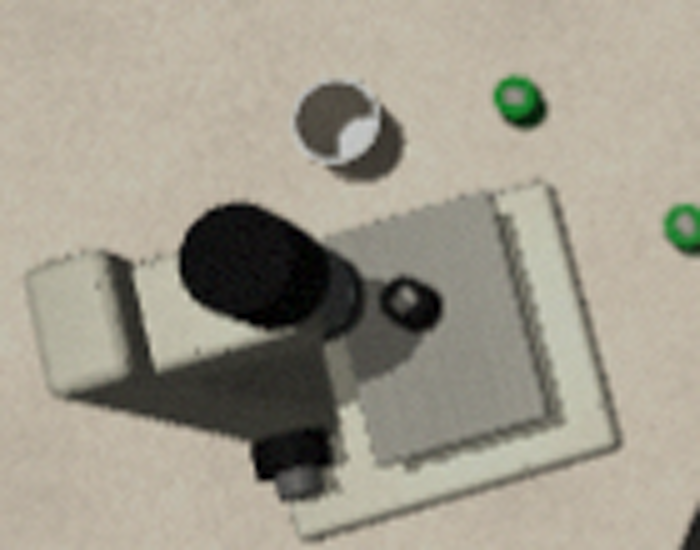

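View pics/b_cov.png

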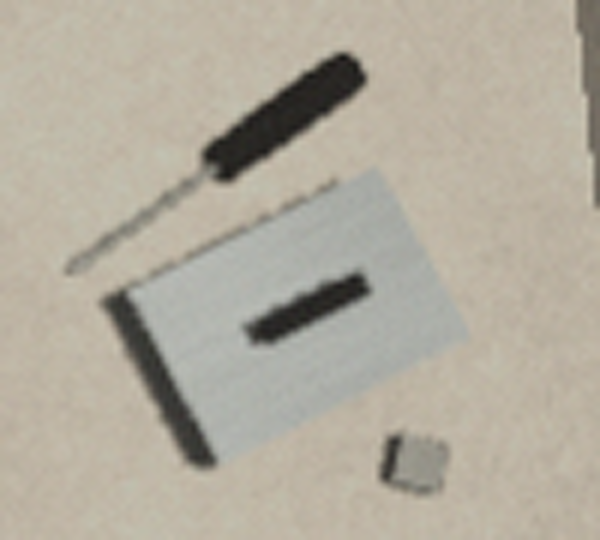

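View pics/b_covs.png

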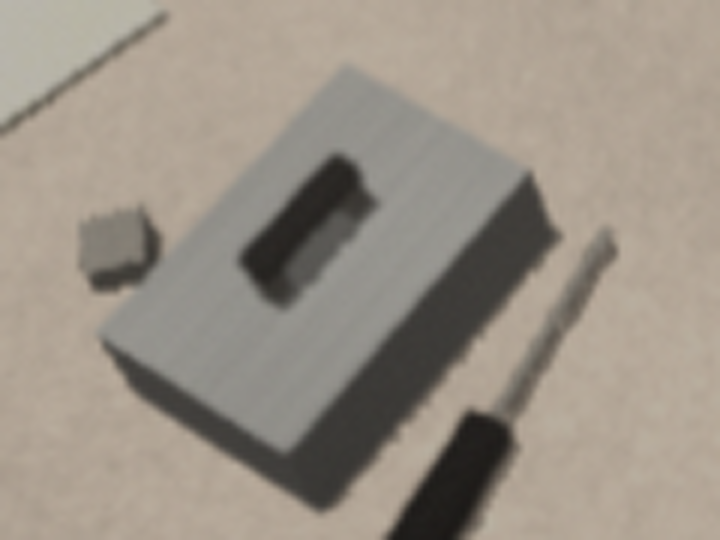

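```bash
cat > fit.py <<'E'
from h import *
import pickle
ps,_=pickle.load(open("a.pkl","rb"))
def un(uv,off,s): return (np.array(uv)+.5)/s-.5+np.array(off)
def fit(obs,x0):
    # obs: (cam, zoom uv, off, s, own xyz)
    def r(v,full=False):
        c,s=np.cos(v[2]),np.sin(v[2]); o=[]
        for cam,uv,off,sc,X in obs:
            W=[v[0]+c*X[0]-s*X[1],v[1]+s*X[0]+c*X[1],X[2]]
            o.append(proj(ps[cam],W)[0]-un(uv,off,sc))
        o=np.array(o); return o if full else o.ravel()
    s=least_squares(r,x0,loss='soft_l1'); print(np.round(s.x,4),np.degrees(s.x[2])); print(np.round(r(s.x,True),1).tolist()); return s.x
S=lambda z,off,sc,L:[("scene",uv,off,sc,(*np.array(X[:2])/1e3,(X[2] if len(X)>2 else z)/1e3)) for uv,X in L]
T=lambda z,off,sc,L:[("top",)+o[1:] for o in S(z,off,sc,L)]
ch=S(10,(185,180),6,[((93,232),(-76,-95)),((450,80),(-76,95)),((630,352),(100,95)),((258,530),(100,-95)),((175,245),(-43,-68,18)),((435,140),(-43,68,18)),((250,386),(43,-68,18))])+\
 T(10,(215,160),6,[((103,133),(100,95)),((440,153),(100,-95)),((417,463),(-76,-95)),((80,438),(-76,95)),((143,230),(43,68,18)),((385,243),(43,-68,18)),((378,400),(-43,-68,18)),((133,385),(-43,68,18))])
print("chamber");CH=fit(ch,[.5,0,0])
co=S(60,(70,220),6,[((345,65),(-52,77)),((530,175),(52,77)),((287,452),(52,-77)),((100,335),(-52,-77)),((322,512),(52,-77,0)),((558,238),(52,77,0))])+\
 T(60,(310,170),6,[((130,292),(52,77)),((378,168),(52,-77)),((470,340),(-52,-77)),((215,465),(-52,77)),((105,300),(52,77,0)),((200,468),(-52,77,0))])
print("cover");CO=fit(co,[.5,-.3,.5])
mi=S(110,(300,40),4,[((68,445),(-55,75)),((243,548),(-55,-75)),((328,463),(55,-75)),((157,360),(55,75)),((18,530),(-80,95,28)),((222,665),(-80,-95,28))])+\
 T(110,(60,140),5,[((490,193),(-55,-75)),((550,415),(-55,75)),((383,465),(55,75)),((548,183),(-80,-95,28)),((620,445),(-80,95,28)),((305,540),(140,95,28))])
print("micro");MI=fit(mi,[.5,.4,1.8])
def P(v,X): c,s=np.cos(v[2]),np.sin(v[2]); X=np.array(X)/1e3; return np.array([v[0]+c*X[0]-s*X[1],v[1]+s*X[0]+c*X[1],X[2]])
if __name__=="__main__":
    for n,a,b,z in [("specimen",un((222,415),(300,40),4),un((408,297),(60,140),5),.146),("neigh",un((271,243),(185,180),6),un((324,304),(215,160),6),.054),("tip",un((546,148),(185,180),6),un((180,72),(215,160),6),0)]:
        X,e=tri([ps["scene"],ps["top"]],[a,b]); print(n,np.round(X,4),np.round(e,4), at_z(ps["scene"],a,z)[0].round(4),at_z(ps["top"],b,z)[0].round(4))
    print("lens",P(MI,(22,0,215)),"seat",P(CH,(0,36,21)),"neigh",P(CH,(0,-36,54)),"pivot",P(CH,(76,48,76)),"handle",P(CO,(0,0,87)))
    print("tip up",P(CH,(76,48,194)))
    spec=at_z(ps["top"],un((408,297),(60,140),5),.146)[0]; d=spec-P(MI,(0,0,0)); c,s=np.cos(MI[2]),np.sin(MI[2]); print("spec own", c*d[0]+s*d[1], -s*d[0]+c*d[1])
E
python3 fit.py
```

```text
chamber
[ 0.4971 -0.0269 -0.0989] -5.667180244160212
[[-0.1, -0.5], [0.1, -0.9], [0.4, -0.6], [-0.5, -0.8], [-0.4, 0.6], [-0.3, -0.8], [0.5, 0.7], [0.3, -0.9], [-0.1, -0.3], [0.8, -0.0], [-0.2, 0.0], [0.1, -0.4], [0.3, 0.3], [-0.1, -0.2], [-0.2, -0.7]]
cover
[ 0.45   -0.3516  0.4257] 24.389304054169912
[[0.4, -0.6], [0.4, -0.9], [-0.1, 0.5], [-0.7, -0.5], [0.2, 0.6], [-0.1, -0.2], [-0.4, -0.4], [0.2, -0.5], [0.7, -0.3], [0.9, 0.1], [0.2, 0.2], [-1.0, 0.2]]
micro
[0.5179 0.3192 1.837 ] 105.25297922660913
[[-1.1, -0.4], [-0.3, 1.0], [1.0, -1.2], [-0.4, -0.7], [-1.5, -1.6], [1.1, -1.1], [0.5, -1.4], [0.5, -0.4], [-0.6, -0.1], [0.5, -1.8], [0.6, -0.3], [-1.2, 0.1]]
specimen [0.5278 0.3252 0.1521] [0.0002 0.0002] [0.524  0.3294 0.146 ] [0.5289 0.3271 0.146 ]
neigh [ 0.4952 -0.0619  0.0588] [0.0011 0.0011] [ 0.4919 -0.0615  0.054 ] [ 0.4963 -0.0611  0.054 ]
tip [0.5953 0.0125 0.1903] [0.001 0.001] [0.487  0.0928 0.    ] [0.6397 0.0144 0.    ]
lens [0.51206587 0.34038822 0.215     ] seat [0.50066841 0.00891956 0.021     ] neigh [ 0.49355843 -0.06272852  0.054     ] pivot [0.57748195 0.01335593 0.076     ] handle [ 0.45004794 -0.35163044  0.087     ]
tip up [0.57748195 0.01335593 0.194     ]
spec own 0.004766775867908857 -0.01280011442985465
```

The chamber fit agrees to about 0.5 px and the neighbour to about 1–2 mm. I'll get into position in front of the microscope first: raise, turn the yaw by −51° and swing toward −y.

play_rows(
  twist=[
    [0,0,-0.047],
    [0,0,-0.047],
    [0,0,-0.047],
    [0,0,-0.047],
    [0,0,-0.047],
    [0,0,-0.047],
    [0,0,-0.047],
    [0,0,-0.047],
    [0,0,-0.047],
    [0,0,-0.047],
    [0,0,-0.047],
    [0,0,-0.047],
  ],
  travel=[
    [0,0,0.4],
    [0,0,0.5],
    [0,-0.2,0.5],
    [0,-0.4,0.5],
    [0.2,-0.5,0.2],
    [0.2,-0.5,0.2],
    [0.2,-0.5,0.2],
    [0.2,-0.5,0.2],
    [0.2,-0.5,0],
    [0.2,-0.5,0],
    [0.2,-0.5,0],
    [0.2,-0.5,0],
  ],
  grip=[-1,-1,-1,-1,-1,-1,-1,-1,-1,-1,-1,-1],
)

```text
time_s: 2.55
ee_pos: [0.3038, 0.2714, 0.3486]
eef_rot: [-1.57, 0.0, -1.308]
force: [0.4, 1.1, -1.0]
grip_width: 0.0939
```

play_rows(
  twist=[
    [0.043,0.012,0],
    [0.043,0.012,0],
    [0.043,0.012,0],
    [0.043,0.012,0],
    [0.043,0.012,0],
    [0.043,0.012,0],
    [0.043,0.012,0],
    [0.043,0.012,0],
    [0.043,0.012,0],
    [0.043,0.012,0],
    [0,0,0],
    [0,0,0],
  ],
  travel=[
    [0.3,-0.3,0],
    [0.4,-0.3,0],
    [0.4,-0.3,0],
    [0.4,-0.3,0],
    [0.4,-0.3,0],
    [0.4,-0.2,0],
    [0.4,-0.1,-0.2],
    [0.4,0,-0.2],
    [0.4,0,-0.2],
    [0.4,0,-0.2],
    [0,0,0],
    [0,0,0],
  ],
  grip=[-1,-1,-1,-1,-1,-1,-1,-1,-1,-1,-1,-1],
)

```text
time_s: 3.75
ee_pos: [0.4986, 0.1822, 0.3082]
eef_rot: [-1.577, 0.7, -1.308]
force: [0.3, -0.5, 0.8]
grip_width: 0.094
```

Run:
```python
from station import ctrl
from h import *
from scipy.spatial.transform import Rotation as Ro
o=ctrl.get_obs();print(o["time_s"],o["qpos"].round(3),o["ee_pos"].round(4),o["eef_rot"].round(3))
print(Ro.from_euler("xyz",o["eef_rot"]).as_matrix().round(3))
p=ctrl.camera("wrist");save(p["img"],"c_w.png",None,1.5)
p=ctrl.camera("scene");save(p["img"],"c_s.png",None,1.5)
```

```text
3.75 [-0.032  0.264  1.49   0.663  1.622 -0.343] [0.4986 0.1822 0.3082] [-1.577  0.7   -1.308]
[[ 0.199 -0.174  0.965]
 [-0.738  0.621  0.264]
 [-0.644 -0.765 -0.005]]
```

View pics/c_w.png

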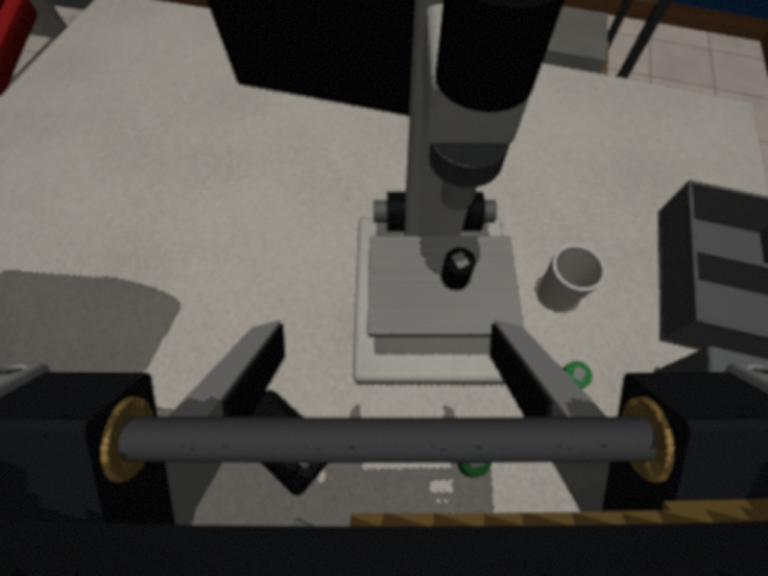

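View pics/c_s.png

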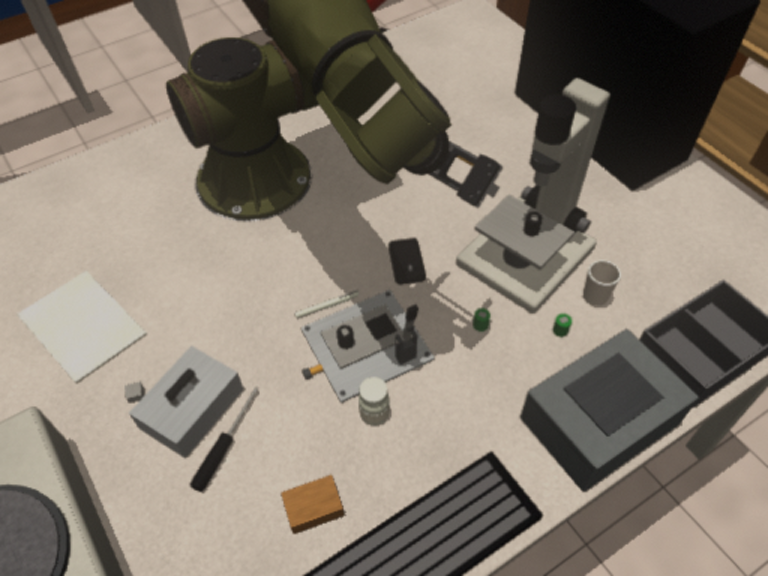

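The wrist view shows the specimen at about (306,178) native, inset at (307,174), with the lens above and behind it. I'll refine the position from this view.

Run:
```python
from station import ctrl
from h import *
p=ctrl.camera("wrist");save(p["img"],"c_w2.png",(230,120,360,270),5)
for n in ["specimen","specimen_mid"]:
    for b in ctrl.boxes_of(n,p)[:3]: print(n,b["point"],b["confidence"],at_z(p,b["point"],.128)[0].round(4))
print(at_z(p,(307,174),.146))
import pickle;pickle.dump(p,open("w.pkl","wb"))
```

```text
specimen [304.5, 180.7] 0.65 [0.5283 0.3295 0.128 ]
specimen [382.1, 249.6] 0.55 [0.6455 0.2565 0.128 ]
specimen [318.7, 312.7] 0.46 [0.5789 0.1605 0.128 ]
specimen_mid [315.8, 311.3] 0.78 [0.5753 0.1611 0.128 ]
specimen_mid [303.8, 182.6] 0.75 [0.528  0.3261 0.128 ]
specimen_mid [382.4, 248.6] 0.69 [0.6458 0.258  0.128 ]
[[0.52891596 0.33073055 0.146     ]]
```

View pics/c_w2.png

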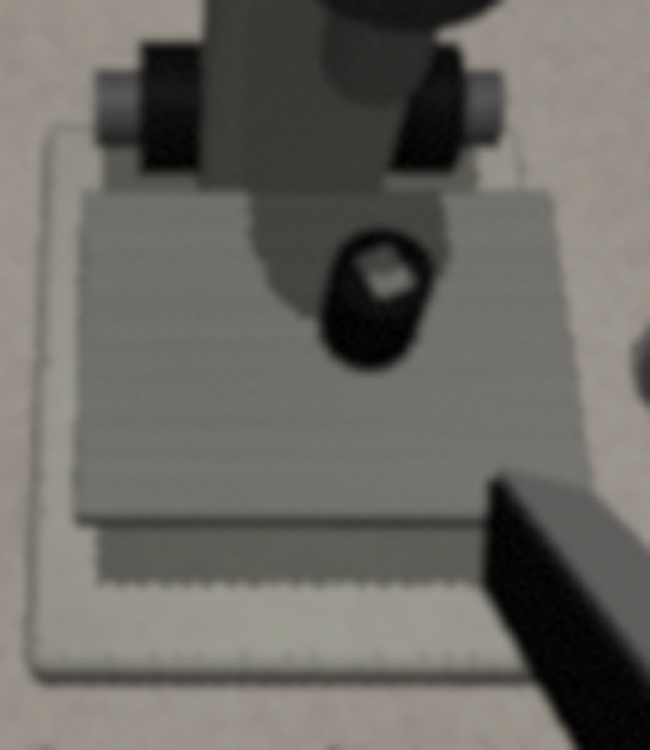

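play_rows(
  twist=[
    [0,0,0],
    [0,0,0],
    [0,0,0],
    [0,0,0],
    [0,0,0],
    [0,0,0],
    [0,0,0],
    [0,0,0],
    [0,0,0],
  ],
  travel=[
    [0.15,0.307,-0.35],
    [0.15,0.307,-0.35],
    [0.15,0.307,-0.35],
    [0.15,0.307,-0.35],
    [0.15,0.307,-0.35],
    [0.15,0.307,-0.35],
    [-0.1,0.36,-0.44],
    [0,0,0],
    [0,0,0],
  ],
  grip=[-0.6,-0.6,-0.6,-0.6,-0.6,-0.6,-0.6,-0.6,-0.6],
)

```text
time_s: 4.9
ee_pos: [0.5385, 0.2927, 0.1823]
eef_rot: [-1.575, 0.701, -1.305]
force: [0.2, 0.2, 0.3]
grip_width: 0.075
```

Run:
```python
from station import ctrl
from h import *
from scipy.spatial.transform import Rotation as Ro
o=ctrl.get_obs();print(o["time_s"],o["qpos"].round(3),o["ee_pos"].round(4),o["grip_width"])
p=ctrl.camera("wrist");save(p["img"],"d_w.png",None,1.5)
q=ctrl.camera("scene");save(q["img"],"d_s.png",(290,30,430,200),4)
R=Ro.from_euler("xyz",o["eef_rot"]).as_matrix()
for s in(0,.1): # where grasp pt & tool axis project
    print(proj(p,o["ee_pos"]+R@[0,-.011+s,0]))
print(proj(p,[.528,.3295,.146]),proj(p,[.528,.3295,.11]))
```

```text
4.9 [ 0.157  0.493  1.477  0.718  1.34  -0.343] [0.5385 0.2927 0.1823] 0.0749982906616444
[[257.40116345 238.34486372]]
[[257.43085337 195.69941657]]
[[257.13432775 200.47005793]] [[257.31765398 215.8178362 ]]
```

View pics/d_w.png

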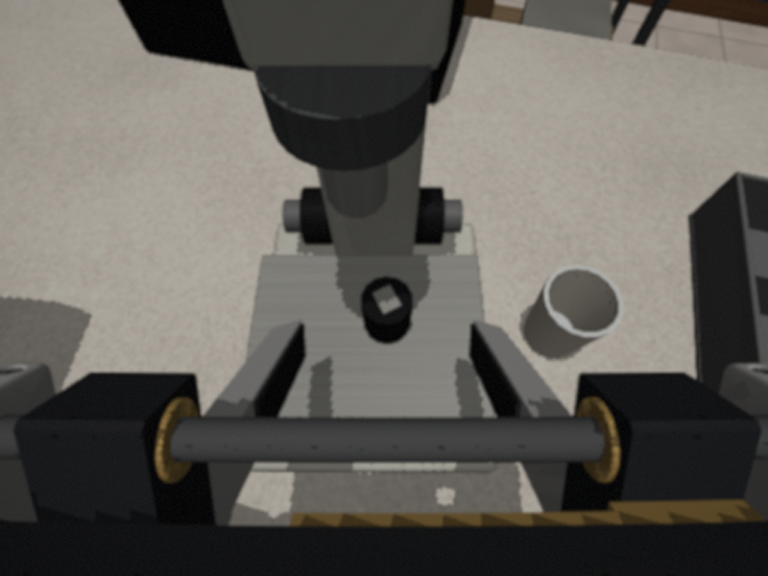

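View pics/d_s.png

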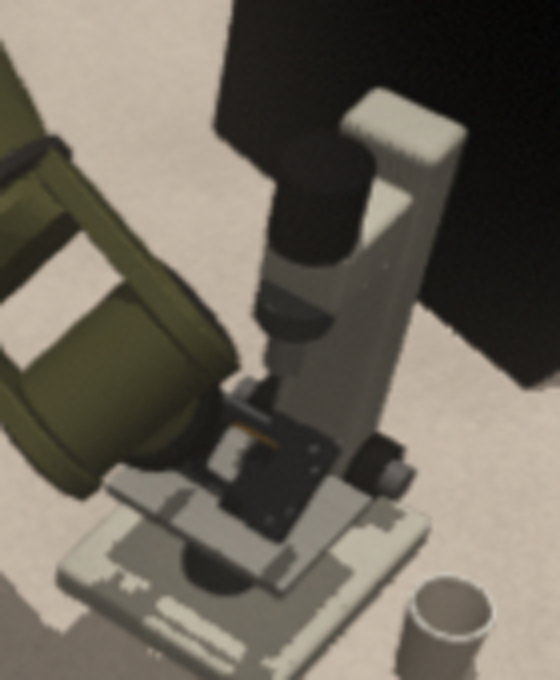

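play_rows(
  twist=[
    [0,0,0],
    [0,0,0],
    [0,0,0],
    [0,0,0],
    [0,0,0],
    [0,0,0],
    [0,0,0],
    [0,0,0],
  ],
  travel=[
    [-0.042,0.146,-0.186],
    [-0.042,0.146,-0.186],
    [-0.042,0.146,-0.186],
    [-0.042,0.146,-0.186],
    [-0.042,0.146,-0.186],
    [-0.042,0.146,-0.186],
    [0,0,0],
    [0,0,0],
  ],
  grip=[-0.6,-0.6,-0.6,-0.6,-0.6,-0.6,-0.6,-0.6],
)

```text
time_s: 5.8
ee_pos: [0.526, 0.3365, 0.1256]
eef_rot: [-1.576, 0.701, -1.306]
force: [0.8, 0.1, -0.3]
grip_width: 0.0754
```

Run:
```python
from station import ctrl
from h import *
o=ctrl.get_obs();print(o["time_s"],o["qpos"].round(3),o["ee_pos"].round(4),o["force"])
p=ctrl.camera("wrist");save(p["img"],"e_w.png",None,1.5)
```

```text
5.8 [ 0.233  0.561  1.52   0.759  1.213 -0.367] [0.526  0.3365 0.1256] [ 0.78136546  0.13167338 -0.33508563]
```

View pics/e_w.png

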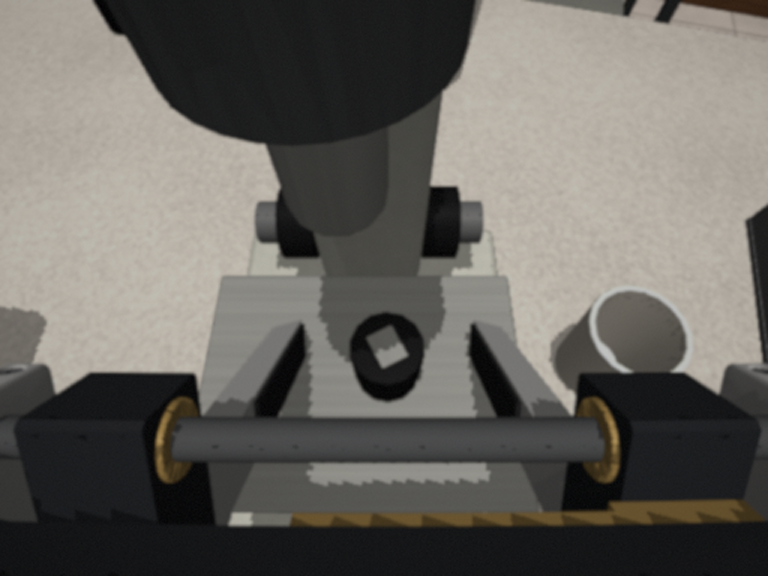

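The specimen is centred between the jaws (column about 258 native). I'll close gently.

play_rows(
  twist=[
    [0,0,0],
    [0,0,0],
    [0,0,0],
    [0,0,0],
    [0,0,0],
    [0,0,0],
    [0,0,0],
    [0,0,0],
  ],
  travel=[
    [0,0,0],
    [0,0,0],
    [0,0,0],
    [0,0,0],
    [0,0,0],
    [0,0,0],
    [0,0,0],
    [0,0,0],
  ],
  grip=[0.0,0.2,0.3,0.5,0.6,0.8,1,1],
  force=15,
)

```text
time_s: 6.65
ee_pos: [0.5261, 0.3364, 0.1257]
eef_rot: [-1.576, 0.701, -1.307]
force: [0.4, -0.5, 0.2]
grip_width: 0.0298
```

play_rows(
  twist=[
    [0,0,0],
    [0,0,0],
    [0,0,0],
    [0,0,0],
    [0,0,0],
    [0,0,0],
    [0,0,0],
    [0,0,0],
    [0,0,0],
    [0,0,0],
  ],
  travel=[
    [0,0,0.05],
    [0,-0.04,0.1],
    [0.04,-0.15,0.14],
    [0.06,-0.22,0.2],
    [0.08,-0.3,0.25],
    [0.08,-0.3,0.3],
    [0.08,-0.4,0.35],
    [0,-0.4,0.35],
    [0,-0.4,0.3],
    [0,0,0],
  ],
  grip=[1,1,1,1,1,1,1,1,1,1],
)

```text
time_s: 7.65
ee_pos: [0.5443, 0.2233, 0.2304]
eef_rot: [-1.571, 0.7, -1.306]
force: [-0.3, -0.1, -1.4]
grip_width: 0.0297
```

Run:
```python
from station import ctrl
from h import *
o=ctrl.get_obs();print(o["time_s"],o["qpos"].round(3),o["ee_pos"].round(4),o["force"])
p=ctrl.camera("wrist");save(p["img"],"f_w.png",None,1.5)
q=ctrl.camera("scene");save(q["img"],"f_s.png",None,1.5)
```

```text
7.65 [ 0.04   0.43   1.451  0.683  1.474 -0.369] [0.5443 0.2233 0.2304] [-0.34050085 -0.10936128 -1.44300788]
```

View pics/f_w.png

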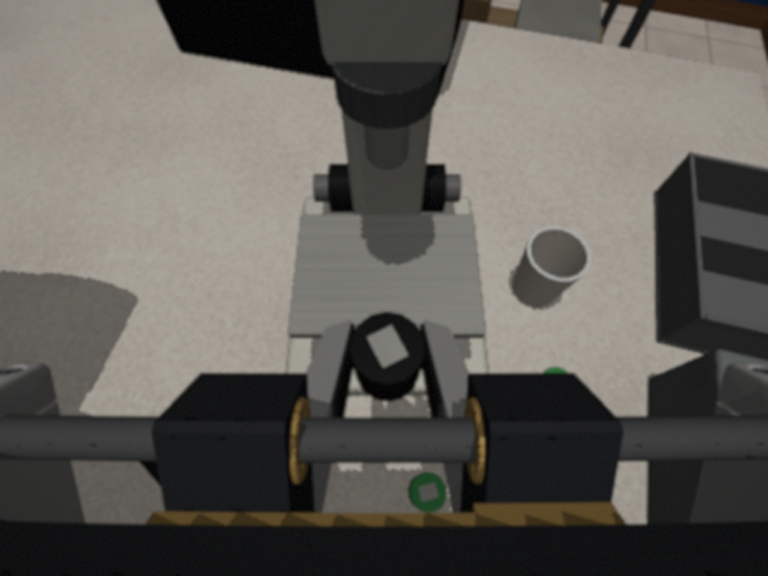

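View pics/f_s.png

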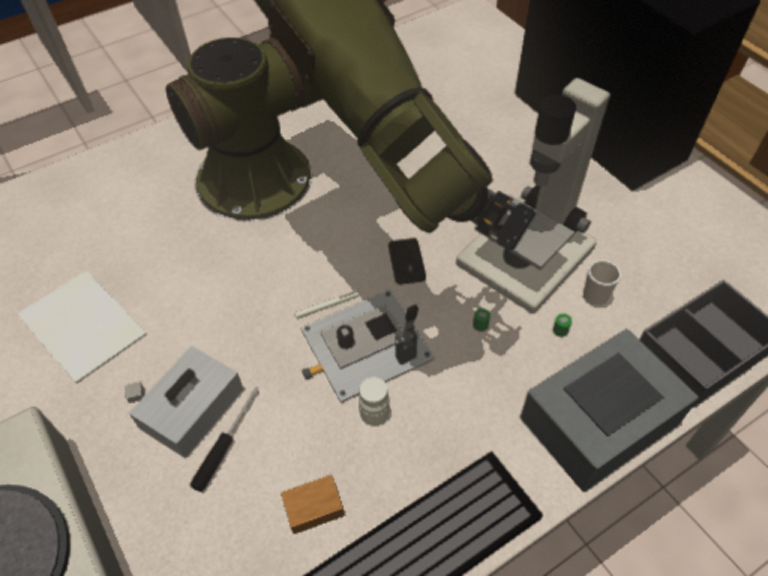

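The specimen is held upright and well clear of the lens. Next, carry it to the chamber while turning the lean toward chamber −x.

play_rows(
  twist=[
    [0,0,-0.05],
    [0,0,-0.085],
    [0,0,-0.085],
    [0,0,-0.085],
    [0,0,-0.085],
    [0,0,-0.085],
    [0,0,-0.085],
    [0,0,-0.085],
    [0,0,-0.085],
    [0,0,-0.085],
    [0,0,-0.085],
    [0,0,-0.085],
  ],
  travel=[
    [-0.06,-0.2,0.1],
    [-0.12,-0.35,0],
    [-0.12,-0.35,0],
    [-0.12,-0.35,0],
    [-0.12,-0.35,0],
    [-0.12,-0.35,0],
    [-0.12,-0.35,0],
    [-0.12,-0.35,0],
    [-0.12,-0.35,0],
    [-0.12,-0.35,0],
    [-0.12,-0.35,0],
    [-0.12,-0.35,0],
  ],
  grip=[1,1,1,1,1,1,1,1,1,1,1,1],
)

```text
time_s: 8.95
ee_pos: [0.4735, 0.0232, 0.2321]
eef_rot: [-1.577, 0.701, -2.859]
force: [0.2, -0.5, -1.1]
grip_width: 0.03
```

Run:
```python
from station import ctrl
o=ctrl.get_obs();print(o["time_s"],o["qpos"].round(3),o["ee_pos"].round(4),o["eef_rot"])
```

```text
8.95 [-0.2   -0.216  2.164  0.546  0.626  0.732] [0.4735 0.0232 0.2321] [-1.57693533  0.70139228 -2.85914759]
```

play_rows(
  twist=[
    [0,0,-0.081],
    [0,0,-0.081],
    [0,0,-0.081],
    [0,0,0],
    [0,0,0],
    [0,0,0],
    [0,0,0],
    [0,0,0],
    [0,0,0],
  ],
  travel=[
    [0,0,0],
    [0.115,-0.05,0],
    [0.115,-0.05,-0.34],
    [0.115,-0.05,-0.34],
    [0.115,-0.05,-0.34],
    [0.115,-0.05,-0.34],
    [0.115,-0.05,-0.34],
    [0,0,-0.34],
    [0,0,0],
  ],
  grip=[1,1,1,1,1,1,1,1,1],
)

```text
time_s: 9.85
ee_pos: [0.502, 0.0091, 0.1318]
eef_rot: [-1.574, 0.682, -3.121]
force: [-1.0, -0.8, -1.6]
grip_width: 0.0296
```

Run:
```python
from station import ctrl
from h import *
o=ctrl.get_obs();print(o["time_s"],o["qpos"].round(3),o["ee_pos"].round(4),o["eef_rot"].round(3))
p=ctrl.camera("wrist");save(p["img"],"g_w.png",None,1.5)
q=ctrl.camera("scene");save(q["img"],"g_s.png",(170,150,310,280),5)
t=ctrl.camera("top");save(t["img"],"g_t.png",(200,150,320,260),5)
import pickle;pickle.dump((o,p,q,t),open("g.pkl","wb"))
from fit import P,CH
for n,X in dict(seatc=(0,36,21),s1=(22,58,21),s2=(22,14,21),s3=(-22,14,21),s4=(-22,58,21),neigh=(0,-36,54)).items(): print(n,(proj(p,P(CH,X))*1.5).round(1))
```

```text
9.85 [-0.095  0.021  2.219  0.331  0.235  1.159] [0.502  0.0091 0.1318] [-1.574  0.682 -3.121]
chamber
[ 0.4971 -0.0269 -0.0989] -5.667180244160212
[[-0.1, -0.5], [0.1, -0.9], [0.4, -0.6], [-0.5, -0.8], [-0.4, 0.6], [-0.3, -0.8], [0.5, 0.7], [0.3, -0.9], [-0.1, -0.3], [0.8, -0.0], [-0.2, 0.0], [0.1, -0.4], [0.3, 0.3], [-0.1, -0.2], [-0.2, -0.7]]
cover
[ 0.45   -0.3516  0.4257] 24.389304054169912
[[0.4, -0.6], [0.4, -0.9], [-0.1, 0.5], [-0.7, -0.5], [0.2, 0.6], [-0.1, -0.2], [-0.4, -0.4], [0.2, -0.5], [0.7, -0.3], [0.9, 0.1], [0.2, 0.2], [-1.0, 0.2]]
micro
[0.5179 0.3192 1.837 ] 105.25297922660913
[[-1.1, -0.4], [-0.3, 1.0], [1.0, -1.2], [-0.4, -0.7], [-1.5, -1.6], [1.1, -1.1], [0.5, -1.4], [0.5, -0.4], [-0.6, -0.1], [0.5, -1.8], [0.6, -0.3], [-1.2, 0.1]]
seatc [[388.1 395.6]]
s1 [[360.8 360.2]]
s2 [[423.2 367.6]]
s3 [[417.5 433.4]]
s4 [[351.1 425. ]]
neigh [[507.5 399.9]]
```

View pics/g_w.png

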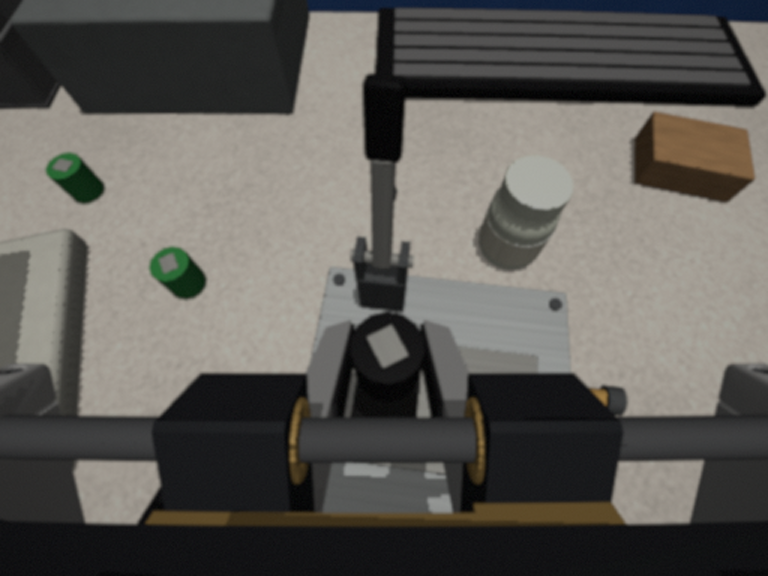

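View pics/g_s.png

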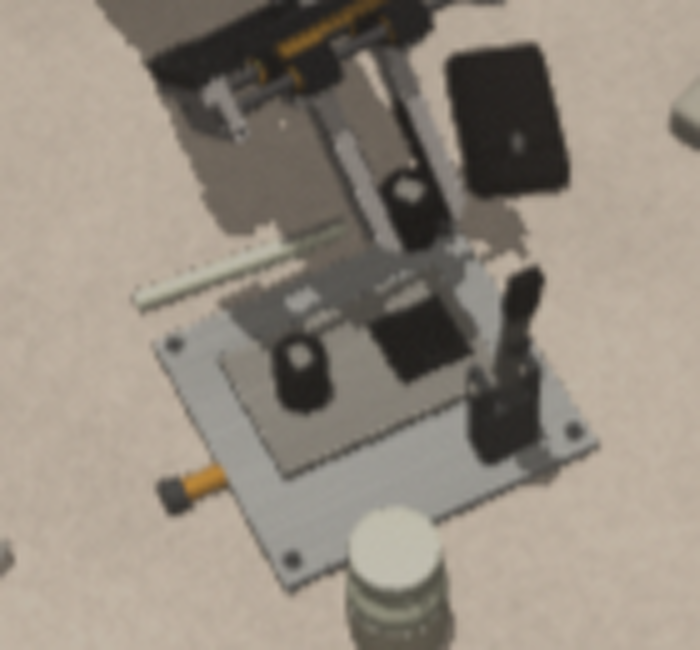

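View pics/g_t.png

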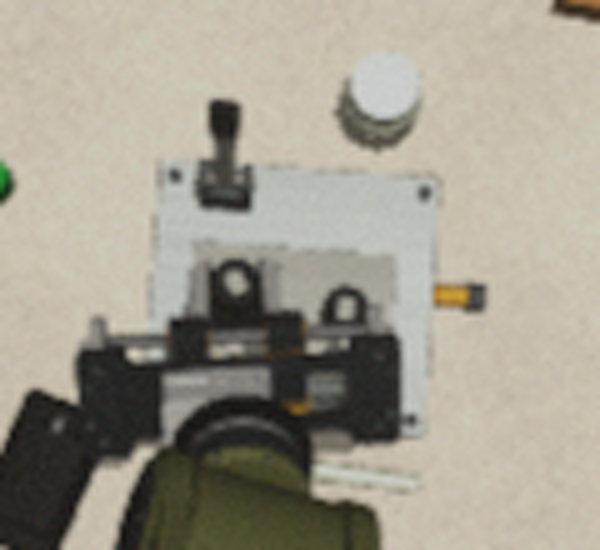

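The turn stopped 7° short because the wrist is near its singularity (j5≈0.24). The jaw heading isn't critical, so I'll turn back to an easier heading and restore the exact tilt. I'm computing that turn now.

```bash
cat > tw.py <<'E'
from scipy.spatial.transform import Rotation as Ro
import numpy as np
def tw(cur,des):
    return ((Ro.from_euler("xyz",des)*Ro.from_euler("xyz",cur).inv()).as_rotvec()/(np.pi/2))
E
python3 - <<'E'
from tw import *
t=tw([-1.574,.682,-3.121],[-1.576,.701,-2.80]);print(t,t/4)
E
```

```text
[ 0.00315689 -0.01177221  0.20516069] [ 0.00078922 -0.00294305  0.05129017]
```

play_rows(
  twist=[
    [0.001,-0.003,0.051],
    [0.001,-0.003,0.051],
    [0.001,-0.003,0.051],
    [0.001,-0.003,0.051],
    [0,0,0],
    [0,0,0],
  ],
  travel=[
    [0.03,0.01,-0.2],
    [0.03,0.01,-0.2],
    [0.03,0.01,-0.2],
    [0.03,0.01,-0.2],
    [0,0,0],
    [0,0,0],
  ],
  grip=[1,1,1,1,1,1],
)

```text
time_s: 10.6
ee_pos: [0.5054, 0.0101, 0.107]
eef_rot: [-1.58, 0.687, -2.918]
force: [0.1, 0.8, -0.1]
grip_width: 0.0297
```

```bash
sed -i 's/    s=least_squares(r,x0,loss=.soft_l1.); print.*/    return least_squares(r,x0,loss="soft_l1").x/' fit.py
python3 - <<'E'
from station import ctrl
from h import *
from tw import *
o=ctrl.get_obs();print(o["time_s"],o["qpos"].round(3),o["ee_pos"].round(4),o["eef_rot"].round(3))
print("axis of specimen vs vertical:", (Ro.from_euler("xyz",o["eef_rot"])*Ro.from_euler("xyz",[-1.576,.701,-1.306]).inv()).as_matrix()[:,2])
p=ctrl.camera("wrist");save(p["img"],"i_w.png",None,1.5)
t=ctrl.camera("top")
from fit import P,CH
for n,X in dict(seatc=(0,36,21),c1=(100,95,10),c2=(100,-95,10),neigh=(0,-36,54),p1=(43,-68,18)).items(): print(n,(proj(p,P(CH,X))*1.5).round(1))
R=Ro.from_euler("xyz",o["eef_rot"]).as_matrix();d=R[:,1]
spec=o["ee_pos"]-.0073*d*[1,1,0]/np.hypot(*d[:2]);print("spec",spec)
for T in (t,p): print(proj(T,spec+[0,0,-.0156+.036]))
save(t["img"],"i_t.png",(200,150,320,260),5)
E
```

```text
10.6 [-0.191  0.098  2.217  0.978  0.324  0.289] [0.5054 0.0101 0.107 ] [-1.58   0.687 -2.918]
axis of specimen vs vertical: [ 1.43819868e-02 -4.67199580e-05  9.99896573e-01]
chamber
cover
micro
seatc [[388.6 394.8]]
c1 [[357.1 245.7]]
c2 [[611.7 320.4]]
neigh [[518.1 427.1]]
p1 [[565.3 383.3]]
spec [0.49835249 0.00836076 0.10700174]
[[246.79575471 207.06017964]]
[[258.44753708 232.83817752]]
```

View pics/i_w.png

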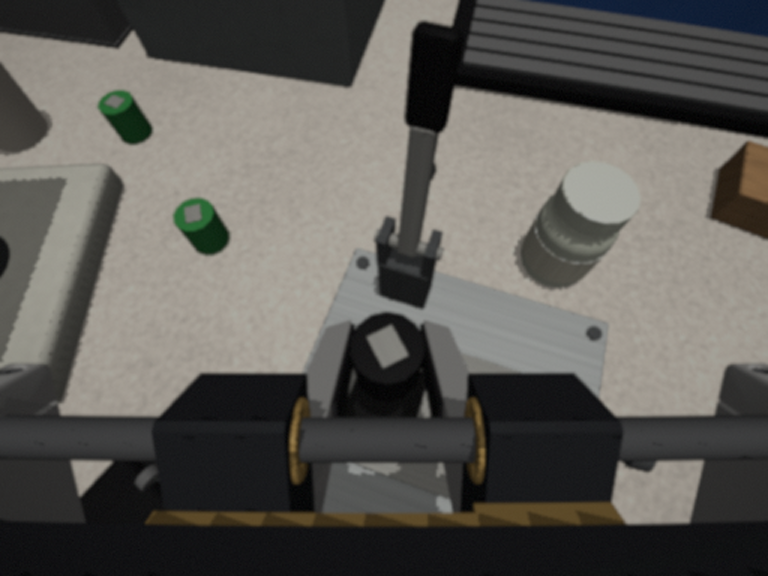

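View pics/i_t.png

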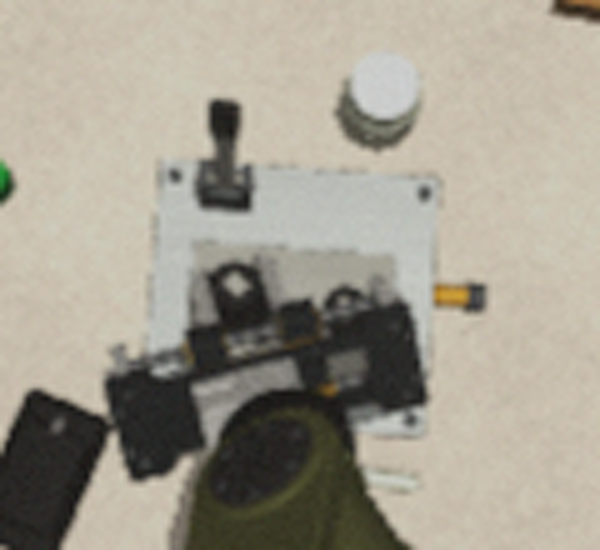

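Run:
```python
from tw import *
t=tw([-1.58,.687,-2.918],[-1.576,.701,-2.74]);print(t,t/6)
```

```text
[ 0.00087939 -0.00909439  0.11168759] [ 0.00014657 -0.00151573  0.0186146 ]
```

play_rows(
  twist=[
    [0,-0.0015,0.0186],
    [0,-0.0015,0.0186],
    [0,-0.0015,0.0186],
    [0,-0.0015,0.0186],
    [0,-0.0015,0.0186],
    [0,-0.0015,0.0186],
    [0,0,0],
    [0,0,0],
  ],
  travel=[
    [0.01,0.01,-0.1],
    [0.01,0.01,-0.1],
    [0.01,0.01,-0.1],
    [0.01,0,-0.1],
    [0,0,0],
    [0,0,0],
    [0,0,0],
    [0,0,0],
  ],
  grip=[1,1,1,1,1,1,1,1],
)

```text
time_s: 11.5
ee_pos: [0.5073, 0.0118, 0.0866]
eef_rot: [-1.573, 0.7, -2.737]
force: [0.5, 0.9, -0.4]
grip_width: 0.0296
```

```bash
cat > look.py <<'E'
from station import ctrl
from h import *
from tw import *
import sys
o=ctrl.get_obs();print(o["time_s"],o["qpos"].round(3),o["ee_pos"].round(4),o["eef_rot"].round(3),o["force"].round(1))
ax=(Ro.from_euler("xyz",o["eef_rot"])*Ro.from_euler("xyz",[-1.576,.701,-1.306]).inv()).as_matrix()[:,2]
print("specimen axis",ax.round(4))
p=ctrl.camera("wrist");save(p["img"],sys.argv[1]+"_w.png",None,1.5)
from fit import P,CH
for n,X in dict(seatc=(0,36,21),c1=(100,95,10),c2=(100,-95,10),neigh=(0,-36,54),p1=(43,-68,18)).items(): print(n,(proj(p,P(CH,X))*1.5).round(1))
R=Ro.from_euler("xyz",o["eef_rot"]).as_matrix();d=R[:,1]
spec=o["ee_pos"]-.0073*d*[1,1,0]/np.hypot(*d[:2]);print("spec",spec)
E
python3 look.py j
```

```text
11.5 [-0.259  0.176  2.201  1.181  0.446 -0.112] [0.5073 0.0118 0.0866] [-1.573  0.7   -2.737] [ 0.5  0.9 -0.4]
specimen axis [2.0e-04 2.2e-03 1.0e+00]
chamber
cover
micro
seatc [[387.8 393.9]]
c1 [[382.9 233.2]]
c2 [[647.8 357.1]]
neigh [[522.9 454.3]]
p1 [[584.3 416.6]]
spec [0.50058806 0.00892542 0.08658057]
```

View pics/j_w.png

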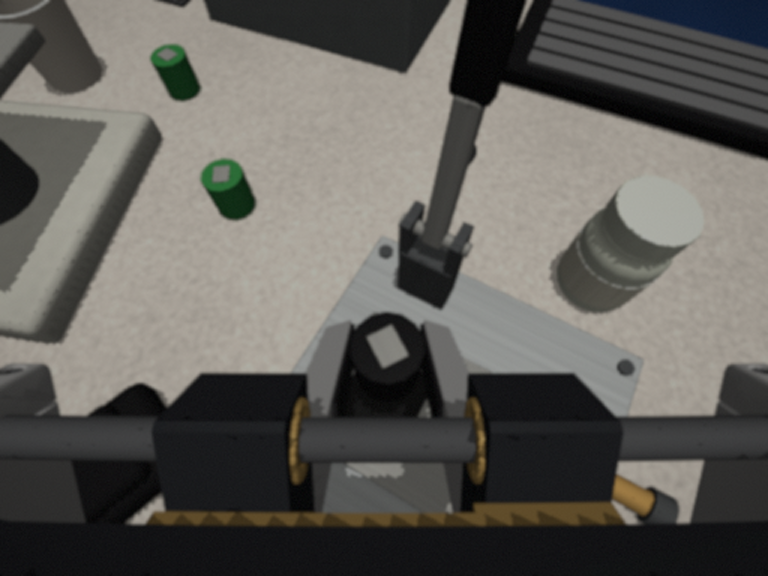

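```bash
cat > wfit.py <<'E'
from station import ctrl
from h import *
from fit import P,CH
p=ctrl.camera("wrist")
for uv,X in [((384,237),(100,95,10)),((642,358),(100,-95,10))]:
    print(at_z(p,(np.array(uv)+.5)/1.5-.5,.01)[0].round(4),P(CH,X).round(4))
save(p["img"],"jz.png",(200,140,460,280),3)
import pickle;pickle.dump(p,open("w2.pkl","wb"))
E
python3 wfit.py
```

```text
chamber
cover
micro
[0.6034 0.0561 0.01  ] [0.606  0.0578 0.01  ]
[ 0.5853 -0.1277  0.01  ] [ 0.5872 -0.1313  0.01  ]
```

View pics/jz.png

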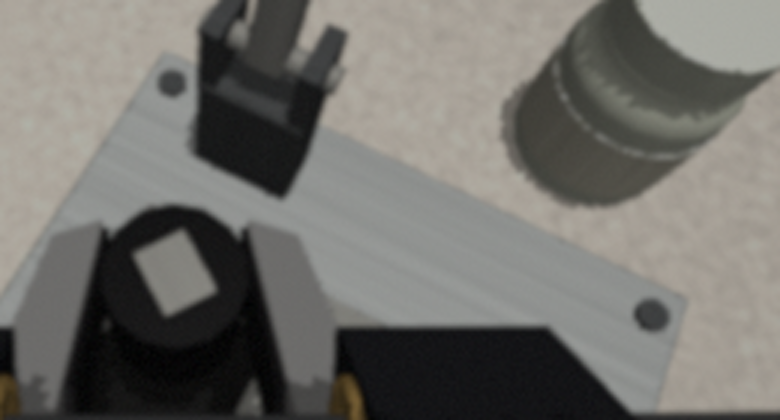

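play_rows(
  twist=[
    [0,0,0],
    [0,0,0],
    [0,0,0],
    [0,0,0],
    [0,0,0],
    [0,0,0],
    [0,0,0],
    [0,0,0],
    [0,0,0],
    [0,0,0],
  ],
  travel=[
    [-0.01,0,-0.1],
    [0,0,-0.15],
    [0,0,-0.15],
    [0,0,-0.15],
    [0,0,-0.15],
    [0,0,-0.1],
    [0,0,-0.06],
    [0,0,-0.04],
    [0,0,0],
    [0,0,0],
  ],
  grip=[1,1,1,1,1,1,1,1,1,1],
)

```text
time_s: 12.6
ee_pos: [0.5068, 0.0118, 0.0415]
eef_rot: [-1.573, 0.7, -2.735]
force: [-0.1, -0.5, 0.0]
grip_width: 0.0296
```

```bash
python3 look.py k
python3 - <<'E'
from station import ctrl
from h import *
t=ctrl.camera("scene");save(t["img"],"k_s.png",(180,150,310,260),6)
E
```

```text
12.6 [-0.26   0.293  2.216  1.459  0.414 -0.42 ] [0.5068 0.0118 0.0415] [-1.573  0.7   -2.735] [-0.1 -0.5  0. ]
specimen axis [-2.0e-04  2.4e-03  1.0e+00]
chamber
cover
micro
seatc [[388.  373.6]]
c1 [[382.6 192.7]]
c2 [[695.  332.5]]
neigh [[558.4 444.2]]
p1 [[624.7 401. ]]
spec [0.50012289 0.00884595 0.04149616]
```

View pics/k_s.png

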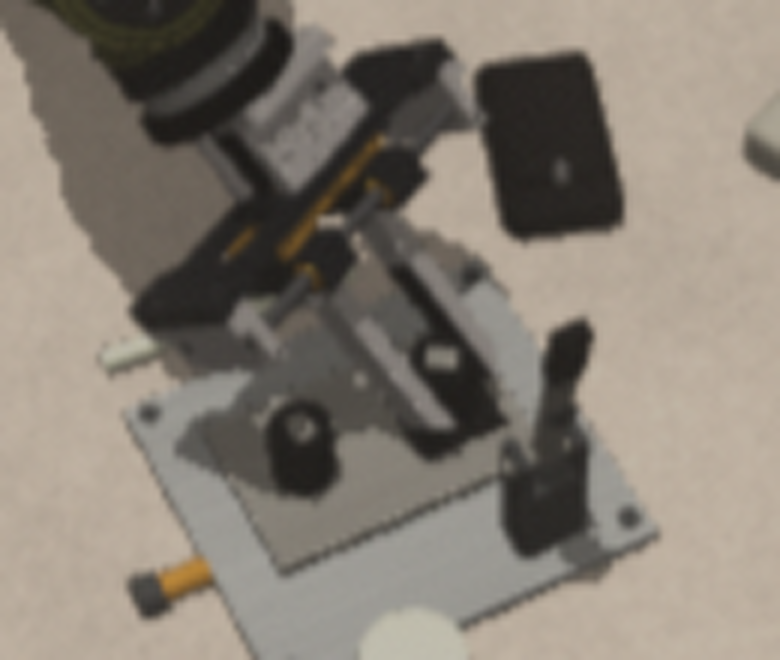

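play_rows(
  twist=[
    [0,0,0],
    [0,0,0],
    [0,0,0],
    [0,0,0],
    [0,0,0],
  ],
  travel=[
    [0,0,-0.02],
    [0,0,-0.02],
    [0,0,-0.02],
    [0,0,-0.01],
    [0,0,0],
  ],
  grip=[1,1,1,1,1],
)

```text
time_s: 13.2
ee_pos: [0.5067, 0.0117, 0.0377]
eef_rot: [-1.573, 0.7, -2.736]
force: [0.4, -0.1, 0.4]
grip_width: 0.0299
```

play_rows(
  twist=[
    [0,0,0],
    [0,0,0],
    [0,0,0],
  ],
  travel=[
    [0,0,-0.01],
    [0,0,-0.01],
    [0,0,0],
  ],
  grip=[1,1,1],
)

```text
time_s: 13.5
ee_pos: [0.5067, 0.0118, 0.0367]
eef_rot: [-1.573, 0.7, -2.735]
force: [0.1, -0.8, -0.6]
grip_width: 0.0297
```

play_rows(
  twist=[
    [0,0,0],
    [0,0,0],
    [0,0,0],
  ],
  travel=[
    [0,0,-0.01],
    [0,0,-0.01],
    [0,0,0],
  ],
  grip=[1,1,1],
)

```text
time_s: 13.8
ee_pos: [0.507, 0.0118, 0.0364]
eef_rot: [-1.573, 0.701, -2.735]
force: [-7.4, -1.8, 12.0]
grip_width: 0.0291
```

Contact at the expected height. I'll relax 0.4 mm, then open a little.

play_rows(
  twist=[
    [0,0,0],
    [0,0,0],
    [0,0,0],
    [0,0,0],
    [0,0,0],
    [0,0,0],
    [0,0,0],
  ],
  travel=[
    [0,0,0.008],
    [0,0,0],
    [0,0,0],
    [0,0,0],
    [0,0,0],
    [0,0,0],
    [0,0,0],
  ],
  grip=[1,1,0.34,0.3,0.24,0.18,0.12],
)

```text
time_s: 14.5
ee_pos: [0.5067, 0.0118, 0.0361]
eef_rot: [-1.573, 0.7, -2.735]
force: [0.6, 0.1, -0.1]
grip_width: 0.0404
```

```bash
python3 look.py l
python3 - <<'E'
from station import ctrl
from h import *
t=ctrl.camera("scene");save(t["img"],"l_s.png",(180,150,310,260),6)
E
```

```text
14.5 [-0.26   0.307  2.217  1.493  0.413 -0.457] [0.5067 0.0118 0.0361] [-1.573  0.7   -2.735] [ 0.6  0.1 -0.1]
specimen axis [2.0e-04 2.3e-03 1.0e+00]
chamber
cover
micro
seatc [[388.1 370.5]]
c1 [[382.6 186.9]]
c2 [[701.9 328.8]]
neigh [[563.9 442.5]]
p1 [[630.6 398.6]]
spec [0.50001684 0.00884339 0.03611942]
```

View pics/l_w.png

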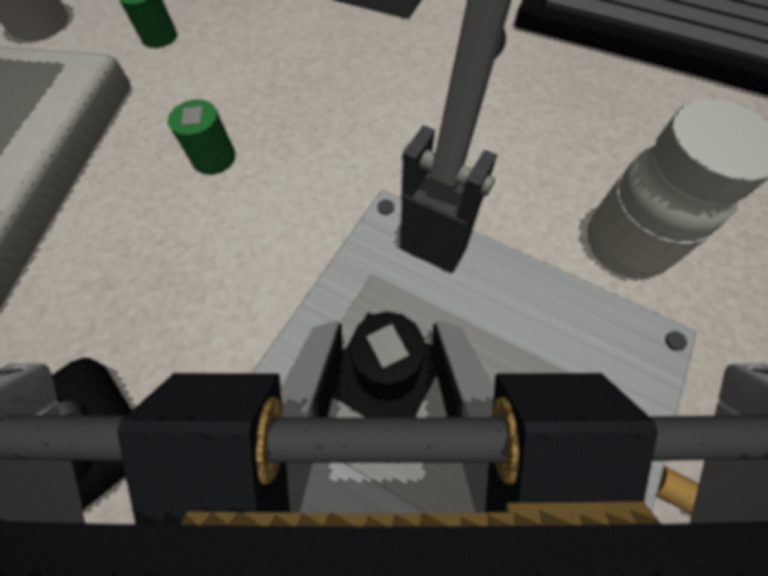

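View pics/l_s.png

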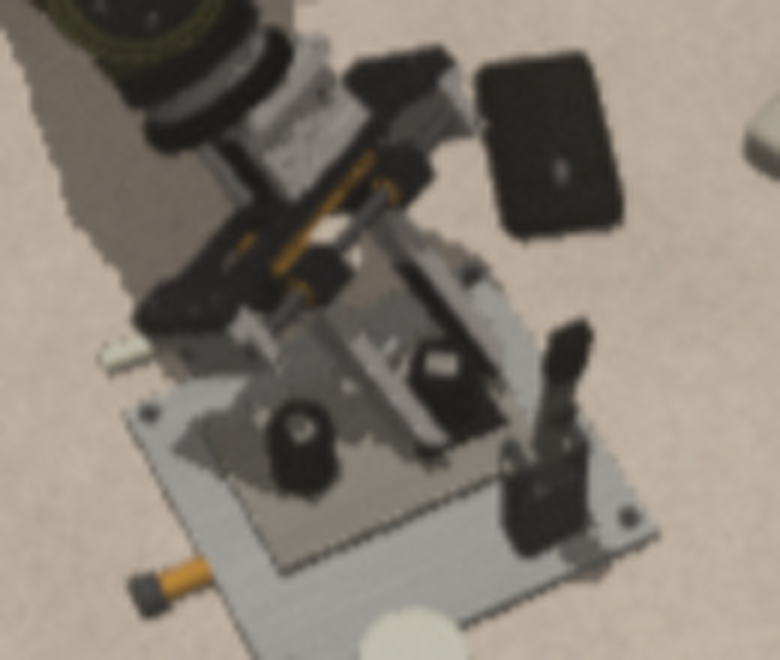

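play_rows(
  twist=[
    [0,0,0],
    [0,0,0],
    [0,0,0],
    [0,0,0],
    [0,0,0],
    [0,0,0],
    [0,0,0],
    [0,0,0],
    [0,0,0],
    [0,0,0],
  ],
  travel=[
    [-0.059,-0.025,0.077],
    [-0.118,-0.05,0.153],
    [-0.118,-0.05,0.153],
    [-0.118,-0.05,0.153],
    [-0.118,-0.05,0.153],
    [-0.118,-0.05,0.3],
    [-0.1,-0.2,0.4],
    [-0.1,-0.4,0.5],
    [0,-0.5,0.5],
    [0,-0.5,0.4],
  ],
  grip=[0.12,0.12,0.12,0.12,0.12,0.12,0.12,0,-0.2,-0.3],
)

```text
time_s: 15.6
ee_pos: [0.4637, -0.083, 0.1773]
eef_rot: [-1.571, 0.7, -2.734]
force: [0.1, 0.2, -0.6]
grip_width: 0.0592
```

Run:
```python
from station import ctrl
from h import *
from fit import P,CH
o=ctrl.get_obs();print(o["time_s"],o["qpos"].round(3),o["ee_pos"].round(4),o["eef_rot"].round(3))
t=ctrl.camera("scene");save(t["img"],"m_s.png",(180,150,310,260),6)
u=ctrl.camera("top");save(u["img"],"m_t.png",(205,150,315,260),6)
p=ctrl.camera("wrist");save(p["img"],"m_w.png",None,1.5)
for n,X in dict(specfoot=(0,36,21),spectop=(0,36,57),neightop=(0,-36,54)).items(): 
  print(n,((proj(t,P(CH,X))-[180,150]+.5)*6-.5).round(1),((proj(u,P(CH,X))-[205,150]+.5)*6-.5).round(1),(proj(p,P(CH,X))*1.5).round(1))
import pickle;pickle.dump((o,t,u,p),open("m.pkl","wb"))
```

```text
chamber
cover
micro
15.6 [-0.56  -0.048  2.163  0.85   0.783  0.054] [ 0.4637 -0.083   0.1773] [-1.571  0.7   -2.734]
specfoot [[444.8 404.4]] [[255.1 367.3]] [[302.  324.7]]
spectop [[443.2 360.3]] [[254.1 358.7]] [[293.7 308.2]]
neightop [[300.7 426.9]] [[387.2 368.9]] [[374.8 353. ]]
```

View pics/m_s.png

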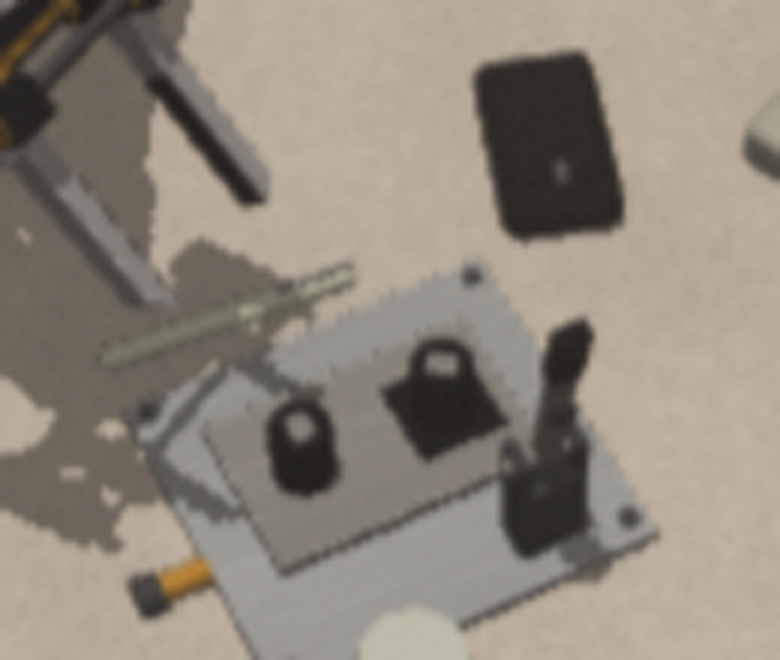

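View pics/m_t.png

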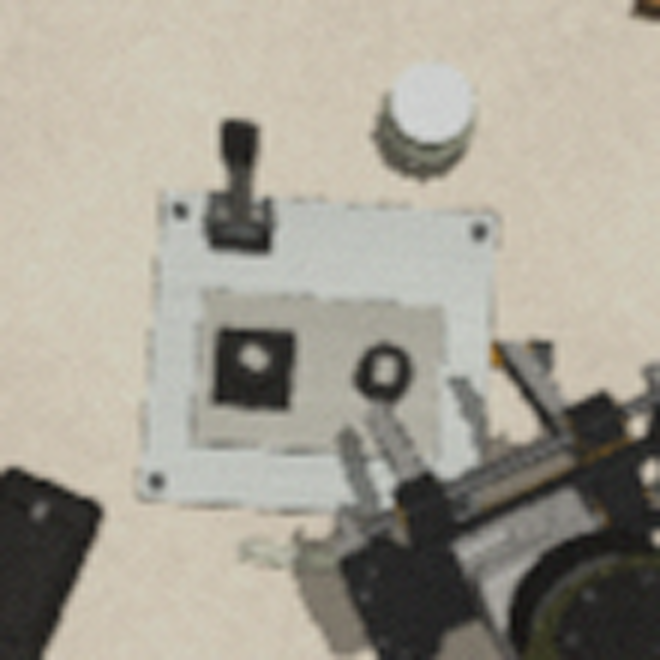

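View pics/m_w.png

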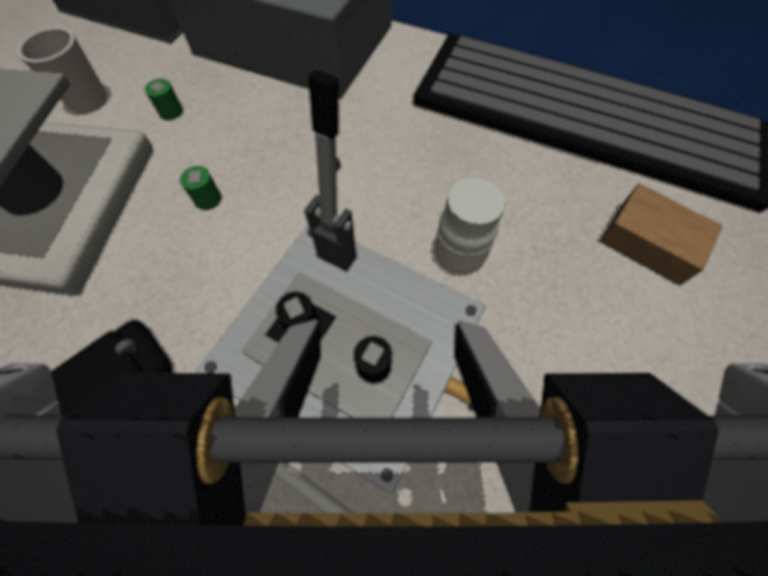

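Run:
```python
import pickle
from h import *
o,t,u,p=pickle.load(open("m.pkl","rb"))
save(p["img"],"m_wz.png",(140,150,330,300),4)
from fit import P,CH
for X in [(22,58,21),(22,14,21),(-22,14,21),(-22,58,21),(43,68,18),(43,-68,18),(100,95,10),(100,-95,10)]: print(X,((proj(p,P(CH,X))-[140,150]+.5)*4-.5).round(1))
```

```text
chamber
cover
micro
(22, 58, 21) [[228.8 182.6]]
(22, 14, 21) [[342.  242.3]]
(-22, 14, 21) [[266.6 358.9]]
(-22, 58, 21) [[150.1 293.1]]
(43, 68, 18) [[241.  124.8]]
(43, -68, 18) [[598.6 308.1]]
(100, 95, 10) [[270.6 -13.9]]
(100, -95, 10) [[742.  211.3]]
```

View pics/m_wz.png

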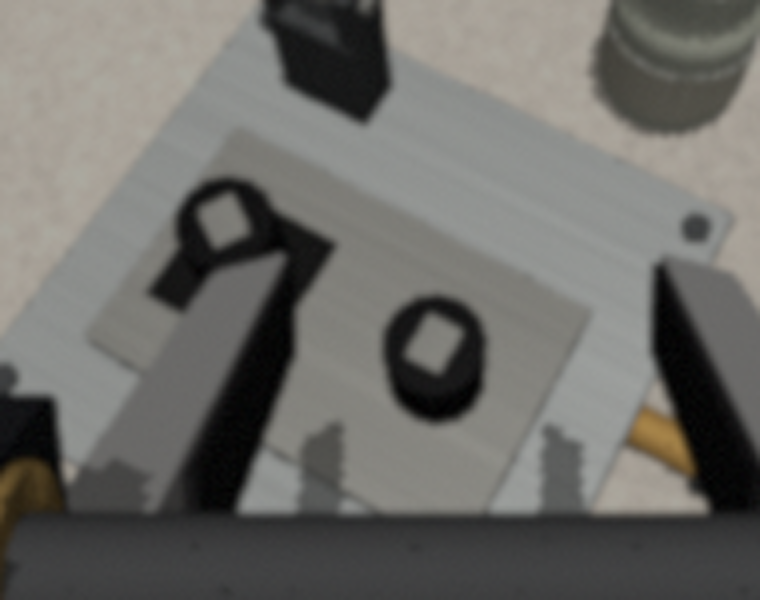

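Specimen placed. In the wrist view it stands upright with its inset within about 1 px of the predicted seat centre, and the neighbour is unmoved. Next is the cover.

Run:
```python
from tw import *
a=np.radians
t=tw([-1.571,.7,-2.734],[-np.pi/2,a(15),a(-65.6)]);print(t,t/12,np.linalg.norm(t)*90)
```

```text
[-0.28937305  0.11165704  0.99384928] [-0.02411442  0.00930475  0.08282077] 93.70121478918364
```

play_rows(
  twist=[
    [-0.0241,0.0093,0.0828],
    [-0.0241,0.0093,0.0828],
    [-0.0241,0.0093,0.0828],
    [-0.0241,0.0093,0.0828],
    [-0.0241,0.0093,0.0828],
    [-0.0241,0.0093,0.0828],
    [-0.0241,0.0093,0.0828],
    [-0.0241,0.0093,0.0828],
    [-0.0241,0.0093,0.0828],
    [-0.0241,0.0093,0.0828],
    [-0.0241,0.0093,0.0828],
    [-0.0241,0.0093,0.0828],
  ],
  travel=[
    [0,-0.2,0.3],
    [0,-0.4,0.3],
    [0,-0.5,0.3],
    [0,-0.5,0.2],
    [0,-0.5,0.1],
    [0,-0.5,0],
    [0,-0.5,0],
    [0,-0.5,0],
    [0,-0.5,0],
    [0,-0.5,0],
    [0,-0.5,0],
    [0,-0.4,0],
  ],
  grip=[-0.3,-0.3,-0.3,-0.3,-0.3,-0.3,-0.3,-0.3,-0.3,-0.3,-0.3,-0.3],
)

```text
time_s: 16.95
ee_pos: [0.4645, -0.3572, 0.2341]
eef_rot: [-1.575, 0.263, -1.141]
force: [-0.6, -0.9, -0.3]
grip_width: 0.0609
```

Run:
```python
from station import ctrl
from h import *
from tw import *
from fit import P,CO
o=ctrl.get_obs();print(o["time_s"],o["qpos"].round(3),o["ee_pos"].round(4),o["eef_rot"].round(3))
a=np.radians
print(tw(o["eef_rot"],[-np.pi/2,a(15),a(-65.6)]))
p=ctrl.camera("wrist");save(p["img"],"n_w.png",None,1.5)
for n,X in dict(h=(0,0,94),h1=(7,30,94),h2=(7,-30,94),h3=(-7,-30,94),h4=(-7,30,94),c1=(52,77,60),c2=(52,-77,60),c3=(-52,-77,60),c4=(-52,77,60)).items(): print(n,(proj(p,P(CO,X))*1.5).round(1))
```

```text
chamber
cover
micro
16.95 [-0.76   0.515  1.195  0.094  1.678 -1.192] [ 0.4645 -0.3572  0.2341] [-1.575  0.263 -1.141]
[ 8.99341701e-05 -2.48866715e-03 -3.09858921e-03]
h [[372.9 309. ]]
h1 [[382.1 270.3]]
h2 [[381.8 347.8]]
h3 [[363.7 347.8]]
h4 [[364.1 270.2]]
c1 [[435.3 217.8]]
c2 [[434.9 397.8]]
c3 [[313.1 397.2]]
c4 [[314.3 217.4]]
```

View pics/n_w.png

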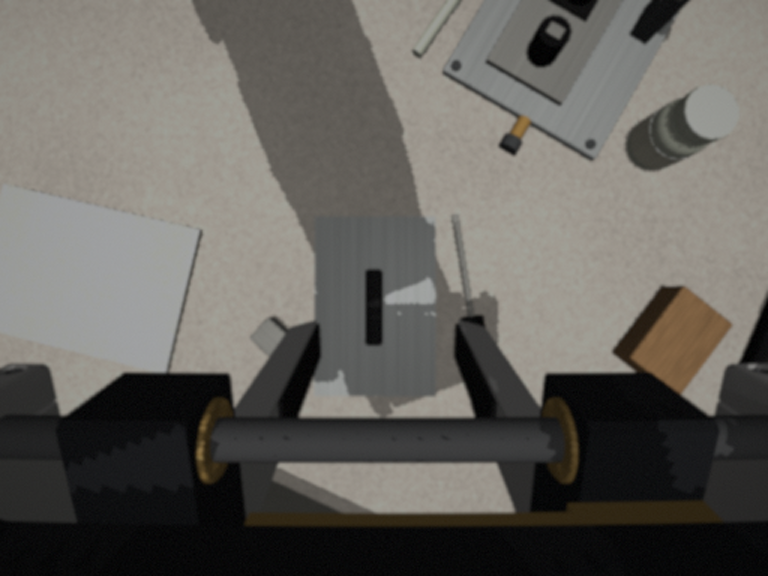

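play_rows(
  twist=[
    [0,-0.002,-0.003],
    [0,0,0],
    [0,0,0],
    [0,0,0],
    [0,0,0],
    [0,0,0],
    [0,0,0],
    [0,0,0],
    [0,0,0],
    [0,0,0],
    [0,0,0],
  ],
  travel=[
    [-0.04,0.02,-0.4],
    [-0.05,0.025,-0.5],
    [-0.05,0.025,-0.5],
    [-0.05,0.025,-0.5],
    [-0.04,0.02,-0.4],
    [-0.03,0.016,-0.3],
    [-0.02,0.014,-0.2],
    [-0.02,0.01,-0.2],
    [-0.014,0.009,-0.154],
    [0,0,0],
    [0,0,0],
  ],
  grip=[-0.1,-0.1,-0.1,-0.1,-0.1,-0.1,-0.1,-0.1,-0.1,-0.1,-0.1],
)

```text
time_s: 18.1
ee_pos: [0.4488, -0.3489, 0.0783]
eef_rot: [-1.569, 0.26, -1.15]
force: [0.4, -0.4, 0.8]
grip_width: 0.0516
```

Run:
```python
from station import ctrl
from h import *
o=ctrl.get_obs();print(o["time_s"],o["qpos"].round(3),o["ee_pos"].round(4),o["eef_rot"].round(3),o["force"])
p=ctrl.camera("wrist");save(p["img"],"o_w.png",None,1.5)
```

```text
18.1 [-0.77   0.616  1.416  0.1    1.353 -1.224] [ 0.4488 -0.3489  0.0783] [-1.569  0.26  -1.15 ] [ 0.38021148 -0.41368058  0.75218391]
```

View pics/o_w.png

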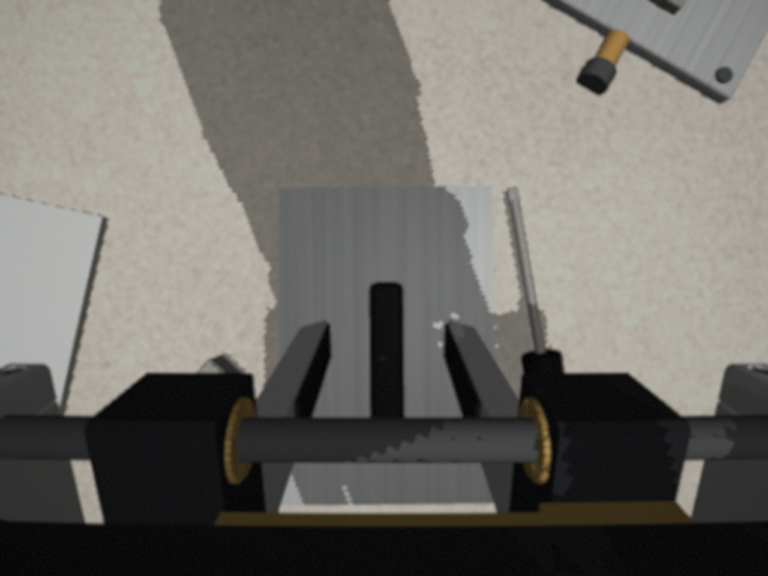

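play_rows(
  twist=[
    [0,0,0],
    [0,0,0],
    [0,0,0],
    [0,0,0],
    [0,0,0],
    [0,0,0],
    [0,0,0],
    [0,0,0],
  ],
  travel=[
    [0,0,-0.02],
    [0,0,0],
    [0,0,0],
    [0,0,0],
    [0,0,0],
    [0,0,0],
    [0,0,0],
    [0,0,0],
  ],
  grip=[0.2,0.4,0.55,0.65,0.8,1,1,1],
  force=40,
)

```text
time_s: 18.95
ee_pos: [0.4486, -0.3488, 0.0769]
eef_rot: [-1.569, 0.261, -1.15]
force: [-0.6, -0.2, 0.1]
grip_width: 0.0135
```

play_rows(
  twist=[
    [0,0,0],
    [0,0,0],
    [0,0,0],
    [0,0,0],
    [0,0,0],
    [0,0,0],
    [0,0,0],
    [0,0,0],
  ],
  travel=[
    [0,0,0.04],
    [0,0,0.1],
    [0,0,0.2],
    [0,0,0.3],
    [0,0,0.4],
    [0,0,0.4],
    [0,0,0.4],
    [0,0,0.3],
  ],
  grip=[1,1,1,1,1,1,1,1],
)

```text
time_s: 19.75
ee_pos: [0.4488, -0.349, 0.1865]
eef_rot: [-1.569, 0.259, -1.15]
force: [0.3, -0.4, -3.2]
grip_width: 0.0133
```

Run:
```python
from station import ctrl
from h import *
o=ctrl.get_obs();print(o["time_s"],o["qpos"].round(3),o["ee_pos"].round(4),o["eef_rot"].round(3),o["force"],o["grip_width"])
p=ctrl.camera("wrist");save(p["img"],"q_w.png",None,1.5)
p=ctrl.camera("scene");save(p["img"],"q_s.png",None,1.5)
```

```text
19.75 [-0.77   0.503  1.322  0.097  1.556 -1.204] [ 0.4488 -0.349   0.1865] [-1.569  0.259 -1.15 ] [ 0.32924853 -0.36806085 -3.20983162] 0.013313456388845582
```

View pics/q_w.png

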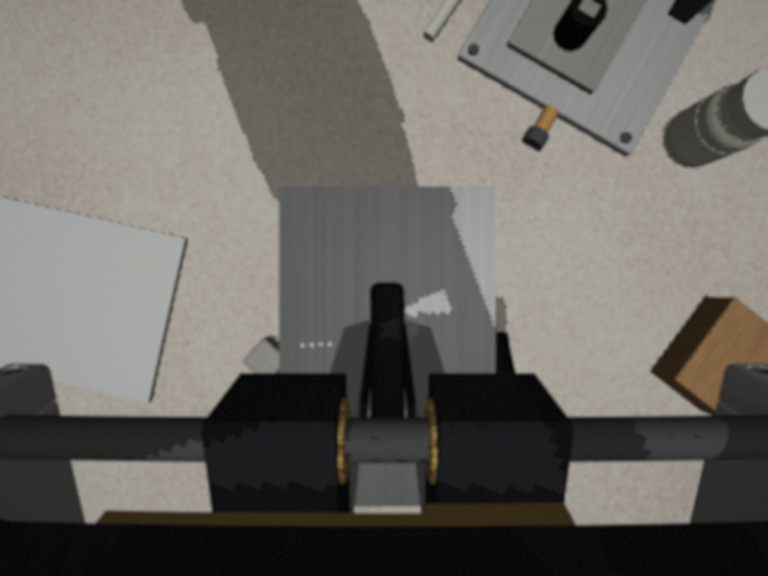

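View pics/q_s.png

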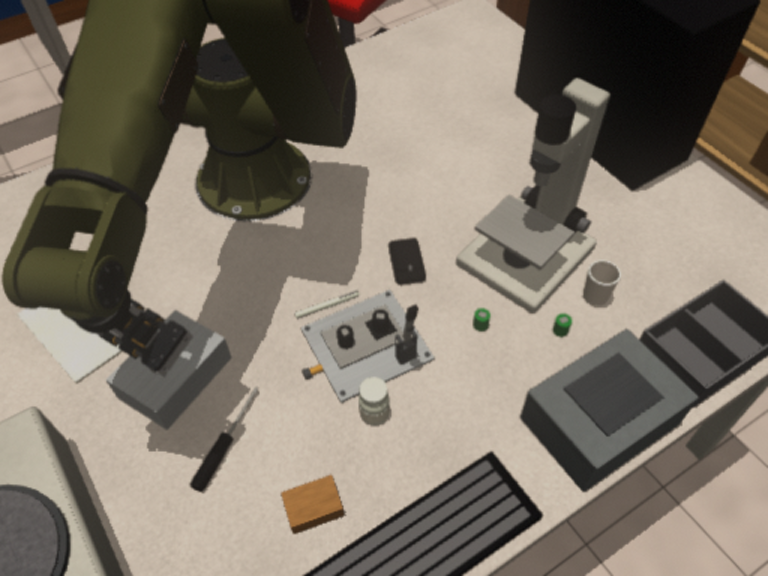

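The cover is held level (grip 13.3 mm, load 3.2 N). I'll carry it to above the chamber and turn it −30°.

play_rows(
  twist=[
    [0,0,-0.033],
    [0,0,-0.033],
    [0,0,-0.033],
    [0,0,-0.033],
    [0,0,-0.033],
    [0,0,-0.033],
    [0,0,-0.033],
    [0,0,-0.033],
    [0,0,-0.033],
    [0,0,-0.034],
    [0,0,0],
    [0,0,0],
  ],
  travel=[
    [0.08,0.2,0],
    [0.08,0.4,0],
    [0.08,0.6,0],
    [0.08,0.6,0],
    [0.08,0.6,0],
    [0.08,0.6,0],
    [0.08,0.6,0],
    [0.08,0.6,0],
    [0.08,0.6,0],
    [0.08,0.5,0],
    [0.08,0.4,0],
    [0.08,0.2,0],
  ],
  grip=[1,1,1,1,1,1,1,1,1,1,1,1],
)

```text
time_s: 21.05
ee_pos: [0.4963, -0.0524, 0.1835]
eef_rot: [-1.57, 0.261, -1.669]
force: [0.4, -0.7, -2.5]
grip_width: 0.0133
```

Run:
```python
from station import ctrl
from h import *
from tw import *
o=ctrl.get_obs();print(o["time_s"],o["qpos"].round(3),o["ee_pos"].round(4),o["eef_rot"].round(3),o["force"],o["grip_width"])
print(tw(o["eef_rot"],[-1.569,.260,-1.6698]), (np.array([.4968,-.0233])-o["ee_pos"][:2])/.05)
p=ctrl.camera("wrist");save(p["img"],"r_w.png",None,1.5)
s=ctrl.camera("scene");save(s["img"],"r_s.png",(130,100,330,260),4)
u=ctrl.camera("top");save(u["img"],"r_t.png",(190,140,330,260),5)
```

```text
21.05 [-0.313  0.234  1.698  0.267  1.276 -0.301] [ 0.4963 -0.0524  0.1835] [-1.57   0.261 -1.669] [ 0.43773722 -0.67522607 -2.53543372] 0.013323378296480054
[-0.00067025 -0.00070414 -0.00051629] [0.00914838 0.58218925]
```

View pics/r_w.png

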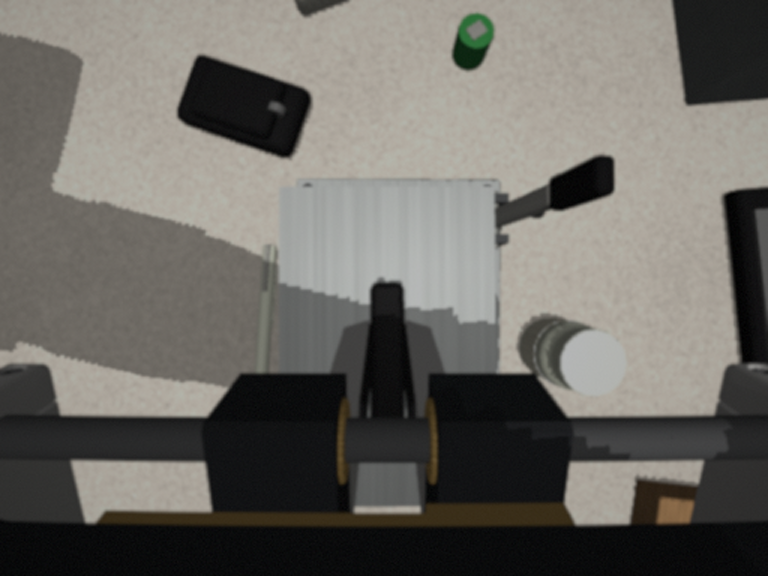

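View pics/r_s.png

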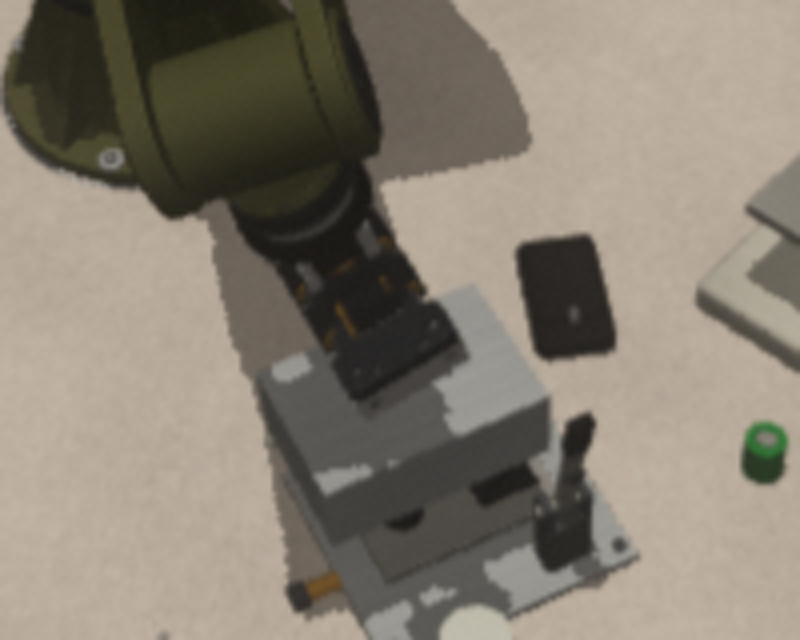

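View pics/r_t.png

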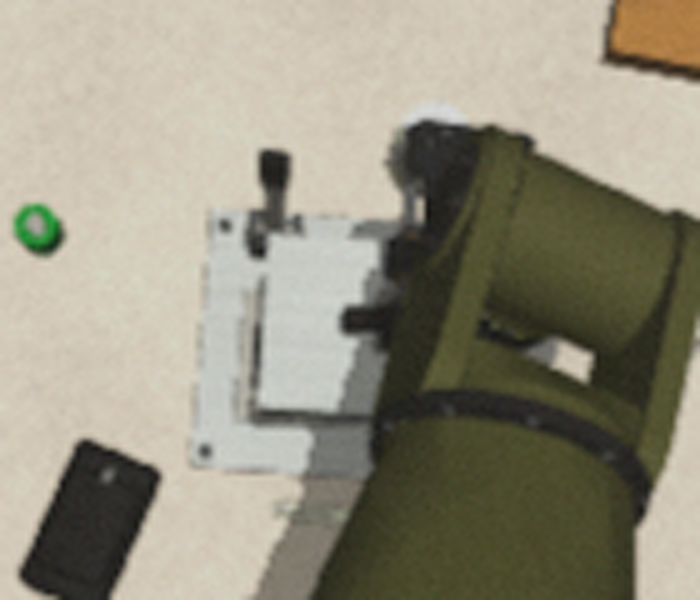

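play_rows(
  twist=[
    [0,0,0],
    [0,0,0],
    [0,0,0],
    [0,0,0],
    [0,0,0],
    [0,0,0],
    [0,0,0],
    [0,0,0],
    [0,0,0],
  ],
  travel=[
    [0,0.15,0],
    [0.01,0.2,0],
    [0,0.15,0],
    [0,0.08,-0.1],
    [0,0,-0.2],
    [0,0,-0.2],
    [0,0,-0.14],
    [0,0,0],
    [0,0,0],
  ],
  grip=[1,1,1,1,1,1,1,1,1],
)

```text
time_s: 22.1
ee_pos: [0.4971, -0.025, 0.1518]
eef_rot: [-1.57, 0.261, -1.671]
force: [0.2, 0.5, -2.4]
grip_width: 0.0132
```

```bash
cat > lk2.py <<'E'
import sys
from station import ctrl
from h import *
from tw import *
from fit import P,CH
o=ctrl.get_obs();print(o["time_s"],o["qpos"].round(3),o["ee_pos"].round(4),o["eef_rot"].round(3),o["force"],o["grip_width"])
print(tw(o["eef_rot"],[-1.569,.260,-1.6698]), (np.array([.4968,-.0233])-o["ee_pos"][:2])/.05)
n=sys.argv[1]
p=ctrl.camera("wrist");save(p["img"],n+"_w.png",None,1.5)
s=ctrl.camera("scene");save(s["img"],n+"_s.png",(170,140,310,270),5)
u=ctrl.camera("top");save(u["img"],n+"_t.png",(200,150,320,250),6)
E
python3 lk2.py s
```

```text
chamber
cover
micro
22.1 [-0.26   0.259  1.747  0.278  1.191 -0.27 ] [ 0.4971 -0.025   0.1518] [-1.57   0.261 -1.671] [ 0.2271688   0.5194562  -2.44472469] 0.013173686151623948
[-0.00057628 -0.00036756  0.000441  ] [-0.00589646  0.03311803]
```

View pics/s_w.png

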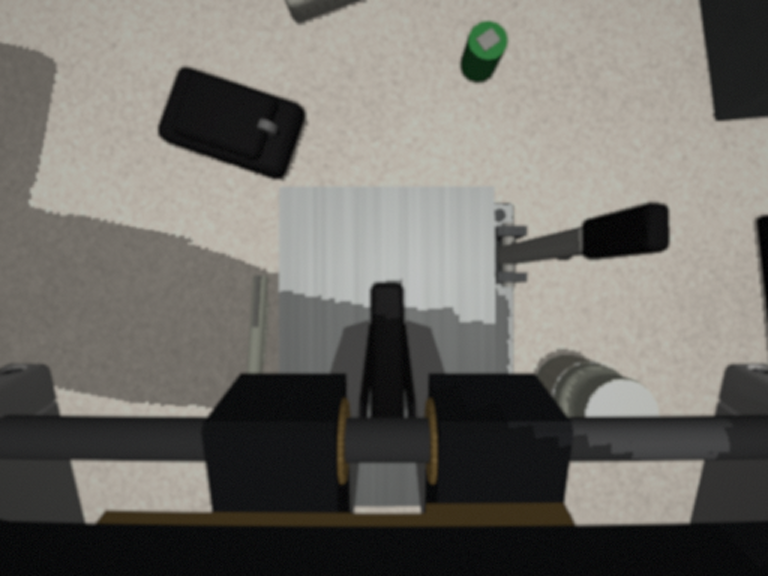

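View pics/s_s.png

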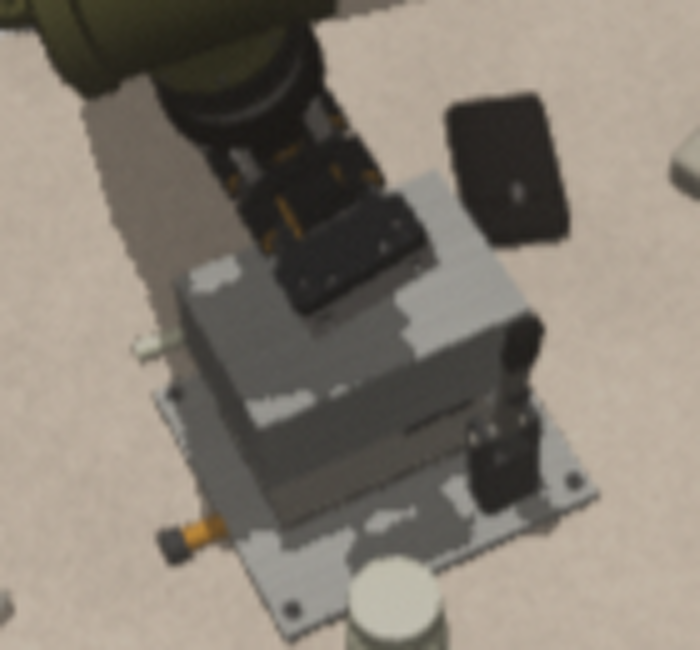

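View pics/s_t.png

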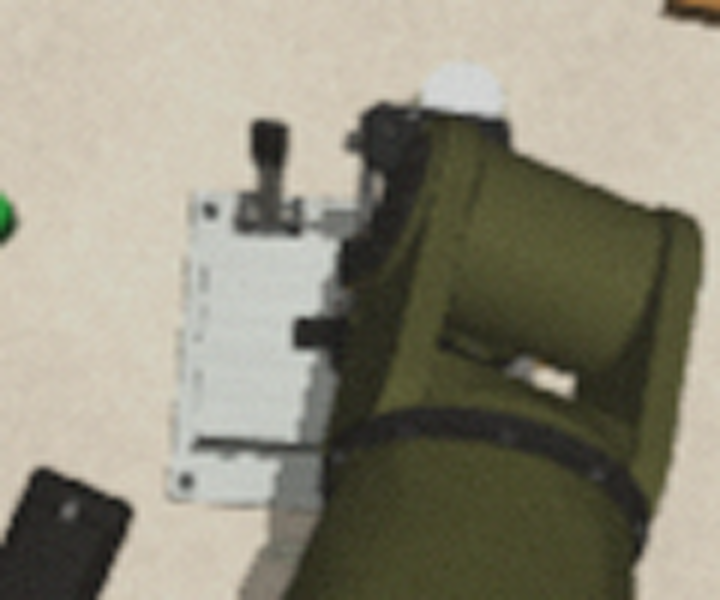

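play_rows(
  twist=[
    [0,0,0],
    [0,0,0],
    [0,0,0],
    [0,0,0],
    [0,0,0],
    [0,0,0],
    [0,0,0],
    [0,0,0],
    [0,0,0],
  ],
  travel=[
    [0,0.02,-0.1],
    [0,0.012,-0.15],
    [0,0,-0.15],
    [0,0,-0.15],
    [0,0,-0.15],
    [0,0,-0.13],
    [0,0,-0.1],
    [0,0,0],
    [0,0,0],
  ],
  grip=[1,1,1,1,1,1,1,1,1],
)

```text
time_s: 23.15
ee_pos: [0.4972, -0.0232, 0.1055]
eef_rot: [-1.569, 0.261, -1.67]
force: [0.3, -0.6, -2.7]
grip_width: 0.0134
```

```bash
python3 lk2.py v
```

```text
chamber
cover
micro
23.15 [-0.256  0.321  1.788  0.292  1.091 -0.299] [ 0.4972 -0.0232  0.1055] [-1.569  0.261 -1.67 ] [ 0.27519466 -0.60036575 -2.70680442] 0.013404986278299677
[-5.03226976e-04 -9.72909369e-05  2.72360579e-04] [-0.00756411 -0.00171343]
```

View pics/v_s.png

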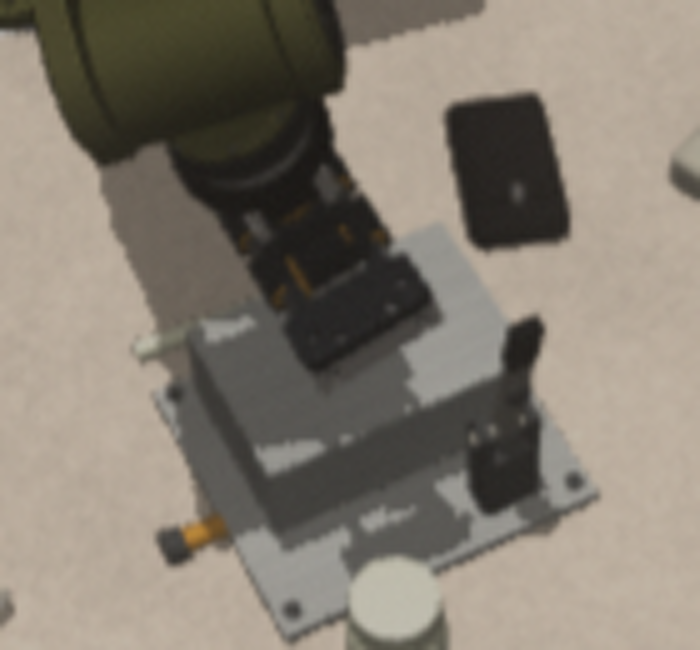

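View pics/v_w.png

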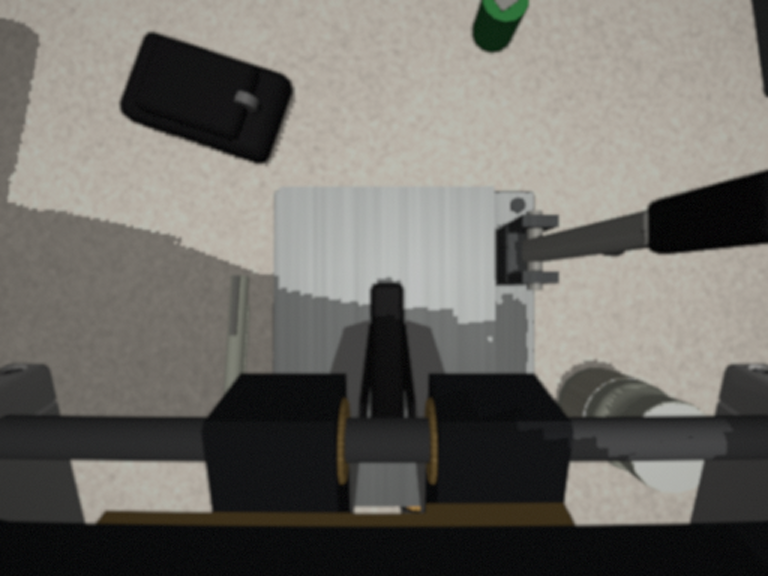

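play_rows(
  twist=[
    [0,0,0],
    [0,0,0],
    [0,0,0],
    [0,0,0],
    [0,0,0],
    [0,0,0],
  ],
  travel=[
    [0,0,-0.06],
    [0,0,-0.06],
    [0,0,-0.06],
    [0,0,-0.04],
    [0,0,-0.02],
    [0,0,0],
  ],
  grip=[1,1,1,1,1,1],
)

```text
time_s: 23.9
ee_pos: [0.497, -0.0232, 0.0932]
eef_rot: [-1.57, 0.261, -1.67]
force: [-0.5, 0.4, -2.8]
grip_width: 0.0135
```

play_rows(
  twist=[
    [0,0,0],
    [0,0,0],
    [0,0,0],
    [0,0,0],
    [0,0,0],
  ],
  travel=[
    [0,0,-0.03],
    [0,0,-0.03],
    [0,0,-0.02],
    [0,0,-0.01],
    [0,0,0],
  ],
  grip=[1,1,1,1,1],
)

```text
time_s: 24.4
ee_pos: [0.4971, -0.0232, 0.0889]
eef_rot: [-1.57, 0.261, -1.67]
force: [-0.1, -0.6, -2.7]
grip_width: 0.0138
```

Rim is below the plinth top with no contact force. About 2 mm to go.

play_rows(
  twist=[
    [0,0,0],
    [0,0,0],
    [0,0,0],
  ],
  travel=[
    [0,0,-0.02],
    [0,0,-0.01],
    [0,0,0],
  ],
  grip=[1,1,1],
)

```text
time_s: 24.7
ee_pos: [0.497, -0.0232, 0.0874]
eef_rot: [-1.57, 0.261, -1.67]
force: [0.1, -0.5, -2.8]
grip_width: 0.0139
```

play_rows(
  twist=[
    [0,0,0],
    [0,0,0],
  ],
  travel=[
    [0,0,-0.01],
    [0,0,0],
  ],
  grip=[1,1],
)

```text
time_s: 24.9
ee_pos: [0.4971, -0.0232, 0.0869]
eef_rot: [-1.569, 0.261, -1.67]
force: [0.3, 0.3, -1.9]
grip_width: 0.0136
```

play_rows(
  twist=[
    [0,0,0],
    [0,0,0],
  ],
  travel=[
    [0,0,-0.008],
    [0,0,0],
  ],
  grip=[1,1],
)

```text
time_s: 25.1
ee_pos: [0.4971, -0.0232, 0.0869]
eef_rot: [-1.569, 0.261, -1.67]
force: [-4.6, -1.4, 5.5]
grip_width: 0.014
```

play_rows(
  twist=[
    [0,0,0],
    [0,0,0],
    [0,0,0],
    [0,0,0],
    [0,0,0],
    [0,0,0],
    [0,0,0],
    [0,0,0],
    [0,0,0],
    [0,0,0],
    [0,0,0],
  ],
  travel=[
    [0,0,0.008],
    [0,0,0],
    [0,0,0],
    [0,0,0],
    [0,0,0],
    [-0.005,-0.05,0.19],
    [-0.005,-0.05,0.19],
    [-0.005,-0.05,0.19],
    [-0.005,-0.1,0.3],
    [0,-0.2,0.4],
    [0,-0.2,0.4],
  ],
  grip=[0.7,0.6,0.4,0.2,0.2,0.2,0.2,0.2,0.2,0.2,0.2],
)

```text
time_s: 26.2
ee_pos: [0.496, -0.0562, 0.172]
eef_rot: [-1.569, 0.261, -1.67]
force: [-0.9, 0.1, 0.1]
grip_width: 0.0377
```

```bash
python3 lk2.py x
python3 - <<'E'
from station import ctrl
from h import *
from fit import P,CH
s=ctrl.camera("scene");u=ctrl.camera("top")
CH2=np.array([.4965,-.0264,CH[2]])
for n,X in dict(c1=(52,77,70),c2=(52,-77,70),c3=(-52,-77,70),c4=(-52,77,70),b1=(52,77,10),b2=(52,-77,10)).items(): print(n,((proj(s,P(CH,X))-[170,140]+.5)*5-.5).round(1),((proj(u,P(CH,X))-[200,150]+.5)*6-.5).round(1))
E
```

```text
chamber
cover
micro
26.2 [-0.32   0.247  1.71   0.268  1.251 -0.314] [ 0.496  -0.0562  0.172 ] [-1.569  0.261 -1.67 ] [-0.94528296  0.08498965  0.057062  ] 0.037728283660203095
[-0.00035557  0.00015833  0.00025576] [0.01556874 0.65782823]
chamber
cover
micro
c1 [[532.1 377. ]] [[214.9 254.4]]
c2 [[270.8 494.6]] [[500.8 274.6]]
c3 [[188.1 348.4]] [[489.5 468. ]]
c4 [[441.1 240.2]] [[199.4 447. ]]
b1 [[530.1 437.6]] [[219.7 273.3]]
b2 [[278.8 552.6]] [[492.6 292.6]]
```

View pics/x_s.png

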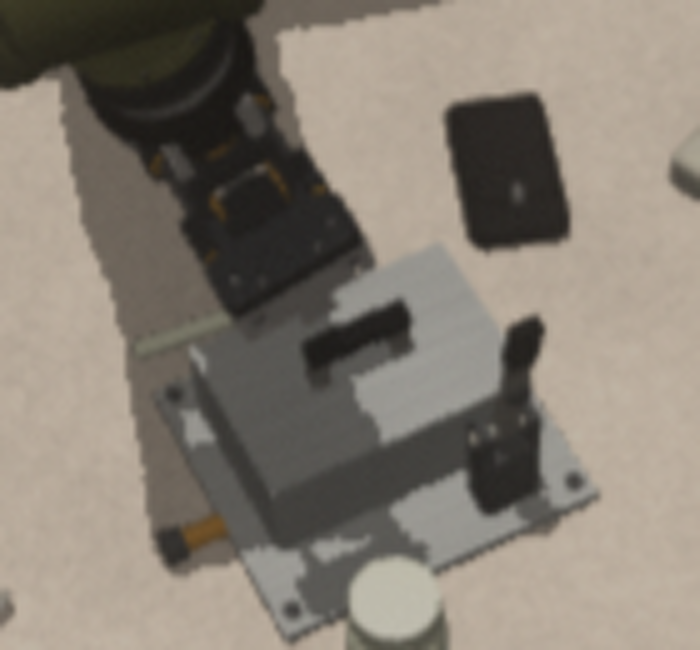

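View pics/x_t.png

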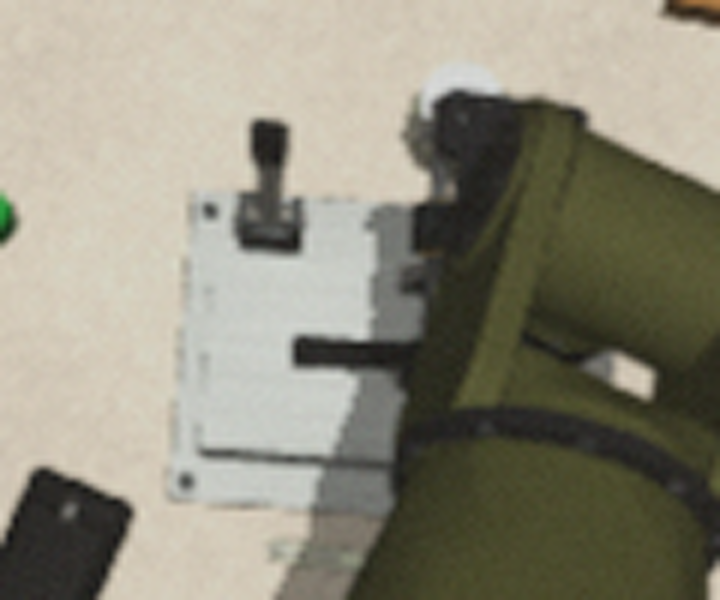

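View pics/x_w.png

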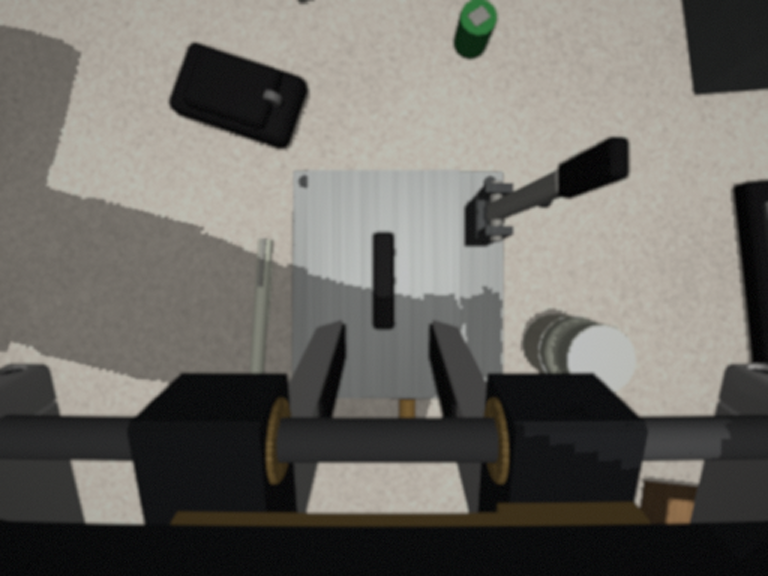

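The cover is home: corners match the prediction for rim on plate, TCP height 0.0869 as computed, and contact was felt. Now the bar. I'll plan a push along the arc with closed fingers from behind the bar.

```bash
cat > arc.py <<'E'
from tw import *
O=np.array([.4968,-.0266]);y=-.0989;ex=np.array([np.cos(y),np.sin(y)]);ey=np.array([-np.sin(y),np.cos(y)])
def tcp(th,r=.1,h=.0125):
    ox=.076-r*np.cos(th)+.005*np.sin(th)+h; z=.076+r*np.sin(th)+.005*np.cos(th)+.008
    w=O+ex*ox+ey*.048
    return np.array([w[0],w[1],z])
E
python3 - <<'E'
from arc import *
print(tw([-1.569,.261,-1.67],[-np.pi/2,0,-1.6698]))
for th in (2.0,1.73,1.57,0): print(th,tcp(th))
import pickle
from h import *
o,t,u,p=pickle.load(open("m.pkl","rb"))
un=lambda a,o,s:(np.array(a)+.5)/s-.5+np.array(o)
print(tri([t,u],[un((568,335),(180,150),6),un((239,130),(205,150),6)]))
print("jar",at_z(u,un((432,105),(205,150),6),.085))
E
```

```text
[-0.16522992  0.0175714   0.00027584]
2.0 [0.6355426  0.00786915 0.17284901]
1.73 [0.61029538 0.01037428 0.18194272]
1.57 [0.59450332 0.01194122 0.18400395]
0 [0.49009566 0.02230094 0.089     ]
(array([0.5958606 , 0.01095245, 0.18799433]), [np.float64(0.0012092055697104592), np.float64(0.001209205569710561)])
jar [[ 0.63170691 -0.09037877  0.085     ]]
```

play_rows(
  twist=[
    [0,0,0],
    [0,0,0],
    [-0.055,0.0058,0],
    [-0.055,0.0058,0],
    [-0.055,0.0058,0],
    [0,0,0],
    [0,0,0],
    [0,0,0],
    [0,0,0],
    [0,0,0],
    [0,0,0],
  ],
  travel=[
    [0,0,0.5],
    [0,0,0.6],
    [0,0,0.6],
    [0,0,0.6],
    [0.3,0.1,0.3],
    [0.4,0.2,0],
    [0.5,0.25,0],
    [0.5,0.25,0],
    [0.5,0.25,0],
    [0.4,0.2,0],
    [0.2,0.03,0],
  ],
  grip=[1,1,1,1,1,1,1,1,1,1,1],
  force=20,
)

```text
time_s: 27.55
ee_pos: [0.637, 0.01, 0.2983]
eef_rot: [-1.573, 0.0, -1.669]
force: [-0.5, -0.2, 0.5]
grip_width: 0.0005
```

Run:
```python
from station import ctrl
from h import *
from arc import *
o=ctrl.get_obs();print(o["time_s"],o["qpos"].round(3),o["ee_pos"].round(4),o["eef_rot"].round(3),o["grip_width"])
print((tcp(2.0)-o["ee_pos"])/.05, tw(o["eef_rot"],[-np.pi/2,0,-1.6698]))
```

```text
27.55 [-0.042  0.462  1.107  0.     1.576  0.056] [0.637  0.01   0.2983] [-1.573  0.    -1.669] 0.00046144986315773914
[-0.02904315 -0.04241588 -2.50981912] [-0.00034738 -0.00169478 -0.00070021]
```

play_rows(
  twist=[
    [0,0,0],
    [0,0,0],
    [0,0,0],
    [0,0,0],
    [0,0,0],
    [0,0,0],
    [0,0,0],
  ],
  travel=[
    [-0.01,-0.02,-0.4],
    [-0.01,-0.02,-0.5],
    [-0.01,0,-0.5],
    [0,0,-0.5],
    [0,0,-0.4],
    [0,0,-0.2],
    [0,0,0],
  ],
  grip=[1,1,1,1,1,1,1],
)

```text
time_s: 28.25
ee_pos: [0.6339, 0.0066, 0.1736]
eef_rot: [-1.574, 0.0, -1.67]
force: [1.2, -0.0, 0.2]
grip_width: 0.0003
```

Run:
```python
from station import ctrl
from h import *
from arc import *
o=ctrl.get_obs();print(o["time_s"],o["ee_pos"].round(4),o["force"])
s=ctrl.camera("scene");save(s["img"],"y_s.png",(190,110,330,270),4)
u=ctrl.camera("wrist");save(u["img"],"y_w.png",None,1.5)
ths=np.r_[2.0,np.arange(1.9,-.01,-.1)]
T=[tcp(t) for t in ths]; 
for a,b,t in zip(T,T[1:],ths[1:]): print(round(t,2),((b-a)/.05).round(3),b.round(4))
```

```text
28.25 [0.6339 0.0066 0.1736] [ 1.20569242 -0.00149134  0.18159769]
1.9 [-0.181  0.018  0.083] [0.6265 0.0088 0.177 ]
1.8 [-0.188  0.019  0.065] [0.6171 0.0097 0.1802]
1.7 [-0.194  0.019  0.045] [0.6074 0.0107 0.1825]
1.6 [-0.198  0.02   0.026] [0.5975 0.0116 0.1838]
1.5 [-0.199  0.02   0.006] [0.5875 0.0126 0.1841]
1.4 [-0.199  0.02  -0.014] [0.5776 0.0136 0.1834]
1.3 [-0.196  0.019 -0.034] [0.5678 0.0146 0.1817]
1.2 [-0.192  0.019 -0.054] [0.5582 0.0155 0.179 ]
1.1 [-0.186  0.018 -0.073] [0.5489 0.0165 0.1754]
1.0 [-0.178  0.018 -0.091] [0.54   0.0173 0.1708]
0.9 [-0.168  0.017 -0.108] [0.5316 0.0182 0.1654]
0.8 [-0.156  0.015 -0.124] [0.5238 0.019  0.1592]
0.7 [-0.143  0.014 -0.139] [0.5167 0.0197 0.1522]
0.6 [-0.128  0.013 -0.153] [0.5103 0.0203 0.1446]
0.5 [-0.112  0.011 -0.165] [0.5047 0.0209 0.1363]
0.4 [-0.095  0.009 -0.176] [0.4999 0.0213 0.1275]
0.3 [-0.078  0.008 -0.184] [0.496  0.0217 0.1183]
0.2 [-0.059  0.006 -0.191] [0.4931 0.022  0.1088]
0.1 [-0.04   0.004 -0.196] [0.4911 0.0222 0.099 ]
-0.0 [-0.02   0.002 -0.199] [0.4901 0.0223 0.089 ]
```

View pics/y_s.png

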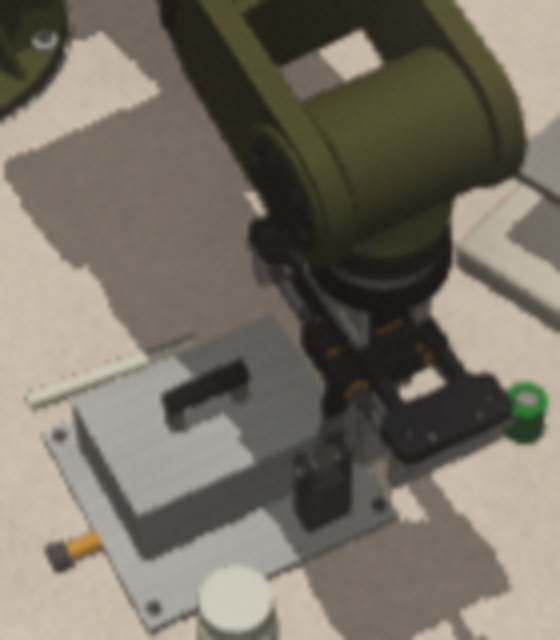

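View pics/y_w.png

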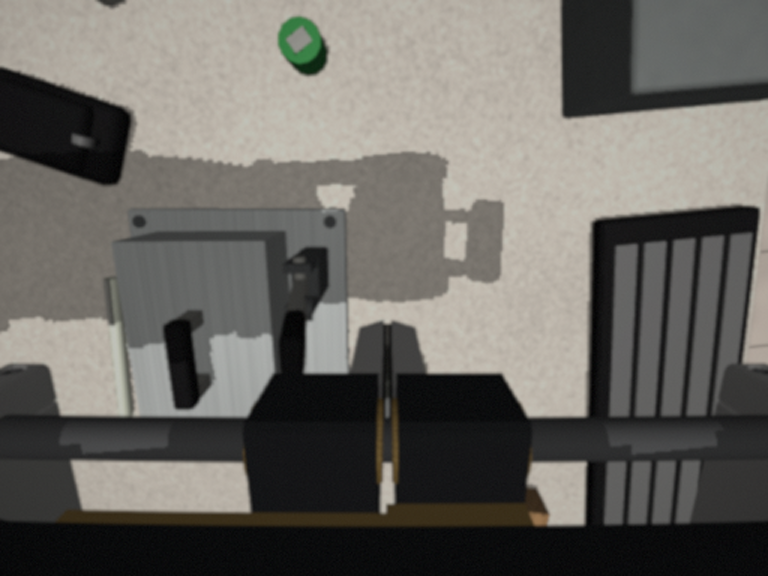

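play_rows(
  twist=[
    [0,0,0],
    [0,0,0],
    [0,0,0],
    [0,0,0],
    [0,0,0],
    [0,0,0],
    [0,0,0],
    [0,0,0],
    [0,0,0],
    [0,0,0],
  ],
  travel=[
    [-0.15,0.04,0.065],
    [-0.188,0.019,0.065],
    [-0.194,0.019,0.045],
    [-0.198,0.02,0.026],
    [-0.199,0.02,0.006],
    [-0.199,0.02,-0.014],
    [-0.196,0.019,-0.034],
    [-0.192,0.019,-0.054],
    [-0.186,0.018,-0.073],
    [0,0,0],
  ],
  grip=[1,1,1,1,1,1,1,1,1,1],
)

```text
time_s: 29.35
ee_pos: [0.5483, 0.0161, 0.1772]
eef_rot: [-1.571, 0.0, -1.67]
force: [-0.3, 0.1, 0.3]
grip_width: 0.0006
```

Run:
```python
from station import ctrl
from h import *
o=ctrl.get_obs();print(o["time_s"],o["ee_pos"].round(4),o["force"])
s=ctrl.camera("scene");save(s["img"],"z_s.png",(190,110,330,270),4)
u=ctrl.camera("wrist");save(u["img"],"z_w.png",None,1.5)
```

```text
29.35 [0.5483 0.0161 0.1772] [-0.29485457  0.1262857   0.26720988]
```

View pics/z_s.png

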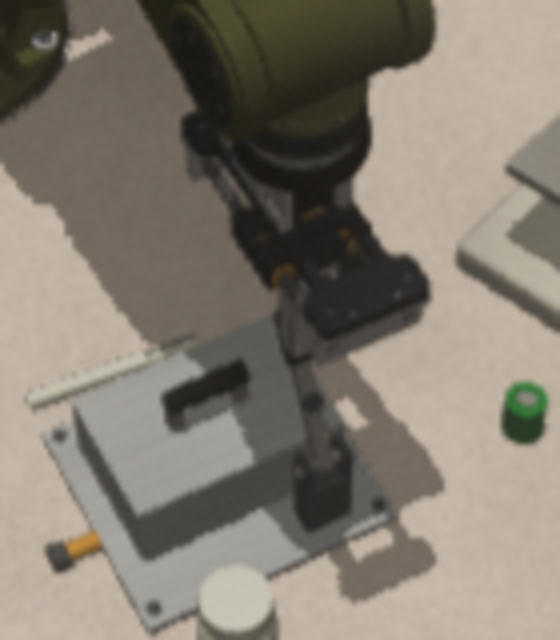

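View pics/z_w.png

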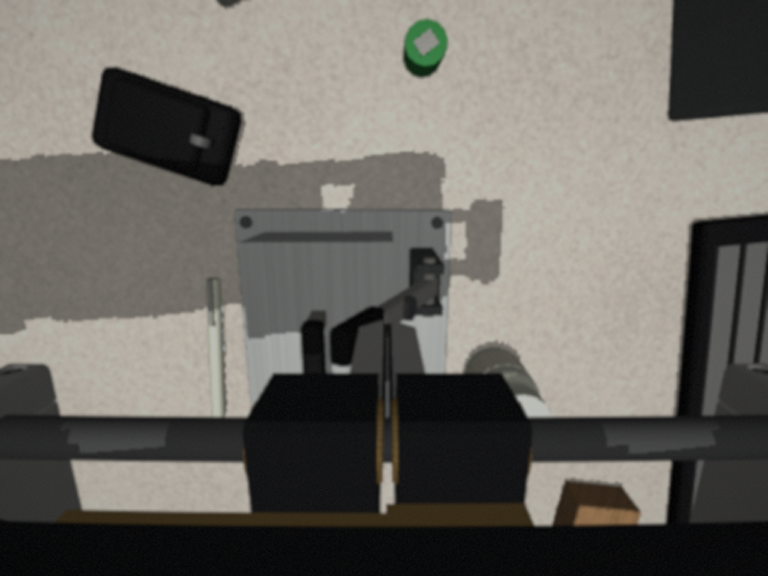

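The bar follows the fingers and is now about 60° from flat. Continuing along the arc.

play_rows(
  twist=[
    [0,0,0],
    [0,0,0],
    [0,0,0],
    [0,0,0],
    [0,0,0],
    [0,0,0],
    [0,0,0],
    [0,0,0],
    [0,0,0],
    [0,0,0],
    [0,0,0],
  ],
  travel=[
    [-0.178,0.018,-0.091],
    [-0.168,0.017,-0.108],
    [-0.156,0.015,-0.124],
    [-0.143,0.014,-0.139],
    [-0.128,0.013,-0.153],
    [-0.112,0.011,-0.165],
    [-0.095,0.009,-0.176],
    [-0.078,0.008,-0.184],
    [-0.059,0.006,-0.191],
    [-0.04,0.004,-0.17],
    [0,0,0],
  ],
  grip=[1,1,1,1,1,1,1,1,1,1,1],
)

```text
time_s: 30.55
ee_pos: [0.491, 0.0218, 0.1007]
eef_rot: [-1.573, -0.0, -1.671]
force: [0.1, 0.2, -0.0]
grip_width: 0.0005
```

Run:
```python
from station import ctrl
from h import *
o=ctrl.get_obs();print(o["time_s"],o["ee_pos"].round(4),o["force"])
s=ctrl.camera("scene");save(s["img"],"za_s.png",(190,110,330,270),4)
u=ctrl.camera("wrist");save(u["img"],"za_w.png",None,1.5)
```

```text
30.55 [0.491  0.0218 0.1007] [ 0.1269066   0.19272046 -0.02649316]
```

View pics/za_w.png

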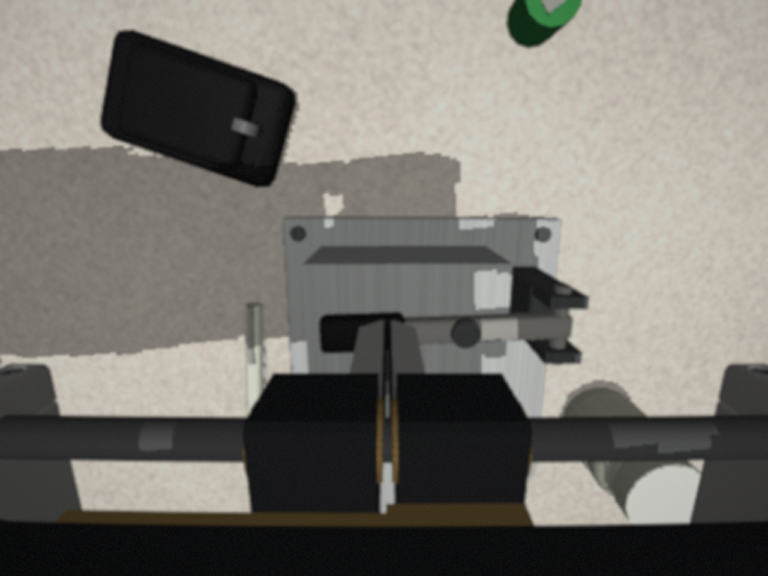

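play_rows(
  twist=[
    [0,0,0],
    [0,0,0],
    [0,0,0],
    [0,0,0],
    [0,0,0],
    [0,0,0],
  ],
  travel=[
    [-0.01,0,-0.06],
    [-0.01,0,-0.06],
    [0,0,-0.05],
    [0,0,-0.03],
    [0,0,-0.02],
    [0,0,0],
  ],
  grip=[1,1,1,1,1,1],
)

```text
time_s: 31.25
ee_pos: [0.4906, 0.0218, 0.0908]
eef_rot: [-1.571, 0.0, -1.671]
force: [0.1, 0.7, 0.5]
grip_width: 0.0005
```

play_rows(
  twist=[
    [0,0,0],
    [0,0,0],
  ],
  travel=[
    [0,0,-0.01],
    [0,0,0],
  ],
  grip=[1,1],
)

```text
time_s: 31.45
ee_pos: [0.4907, 0.0217, 0.0905]
eef_rot: [-1.571, 0.0, -1.67]
force: [0.8, -0.5, 0.3]
grip_width: 0.0004
```

play_rows(
  twist=[
    [0,0,0],
    [0,0,0],
    [0,0,0],
  ],
  travel=[
    [0,0,-0.014],
    [0,0,-0.014],
    [0,0,0],
  ],
  grip=[1,1,1],
)

```text
time_s: 31.75
ee_pos: [0.4907, 0.0218, 0.0892]
eef_rot: [-1.571, 0.0, -1.67]
force: [-0.7, 0.0, 3.3]
grip_width: 0.0005
```

play_rows(
  twist=[
    [0,0,0],
    [0,0,0],
  ],
  travel=[
    [0,0,-0.01],
    [0,0,0],
  ],
  grip=[1,1],
)

```text
time_s: 31.95
ee_pos: [0.4907, 0.0218, 0.0891]
eef_rot: [-1.571, 0.0, -1.67]
force: [-4.7, 0.6, 8.0]
grip_width: 0.0004
```

The stop is reached: force rises at z=0.0891 (predicted 0.089). I'll lift straight up and clear away.

play_rows(
  twist=[
    [0,0,0],
    [0,0,0],
    [0,0,0],
    [0,0,0],
    [0,0,0],
    [0,0,0],
    [0,0,0],
    [0,0,0],
    [0,0,0],
    [0,0,0],
    [0,0,0],
  ],
  travel=[
    [0,0,0.04],
    [0,0,0.2],
    [0,0,0.4],
    [0,0,0.6],
    [0,0,0.6],
    [-0.2,0,0.6],
    [-0.5,0,0.6],
    [-0.5,0,0.3],
    [-0.5,0,0],
    [-0.4,0,0],
    [0,0,0],
  ],
  grip=[1,1,1,1,1,1,1,1,1,1,1],
)

```text
time_s: 33.05
ee_pos: [0.3844, 0.0218, 0.2565]
eef_rot: [-1.569, 0.0, -1.67]
force: [0.6, 0.3, -0.0]
grip_width: 0.0003
```

Run:
```python
from station import ctrl
from h import *
from fit import P,CH
o=ctrl.get_obs();print(o["time_s"],o["ee_pos"].round(4),o["force"])
for n,b,s in [("scene",None,1.5),("top",None,1.5),("wrist",None,1.5)]:
    p=ctrl.camera(n);save(p["img"],f"zz_{n}.png",b,s)
    if n=="scene": save(p["img"],"zz_sz.png",(180,170,310,270),6)
    print(n,[(proj(p,P(CH,X))[0]*1.5).round(1).tolist() for X in [(-42,48,81),(-42,48,76),(76,48,76),(52,-77,70)]])
```

```text
chamber
cover
micro
33.05 [0.3844 0.0218 0.2565] [ 0.59626978  0.29039117 -0.03794278]
scene [[375.1, 287.7], [375.2, 289.3], [406.2, 337.2], [335.6, 357.8]]
top [[363.1, 331.9], [363.1, 332.1], [367.3, 277.5], [424.6, 293.0]]
wrist [[473.6, 254.5], [472.5, 253.5], [609.5, 253.4], [563.9, 383.2]]
```

View pics/zz_scene.png

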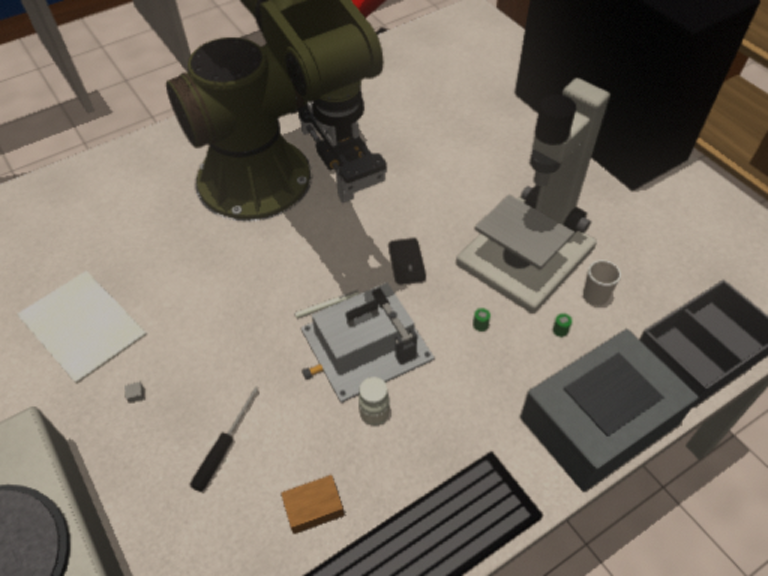

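View pics/zz_sz.png

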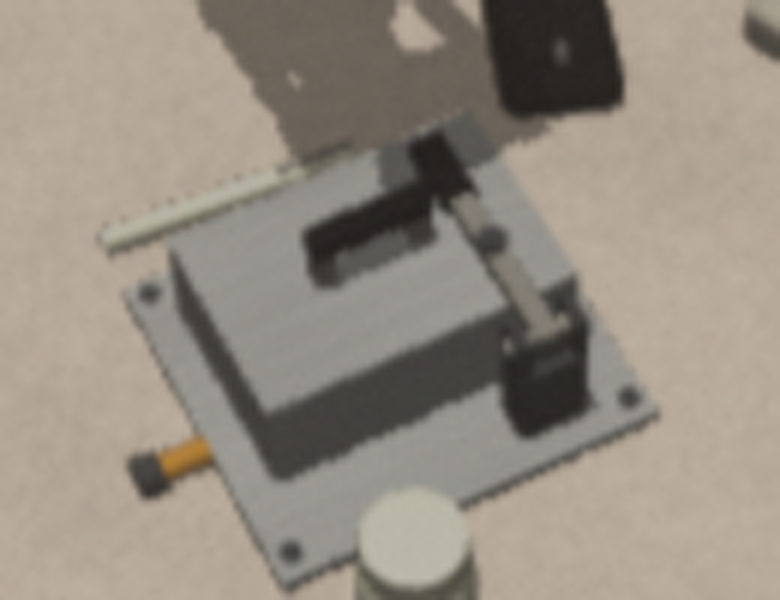

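View pics/zz_wrist.png

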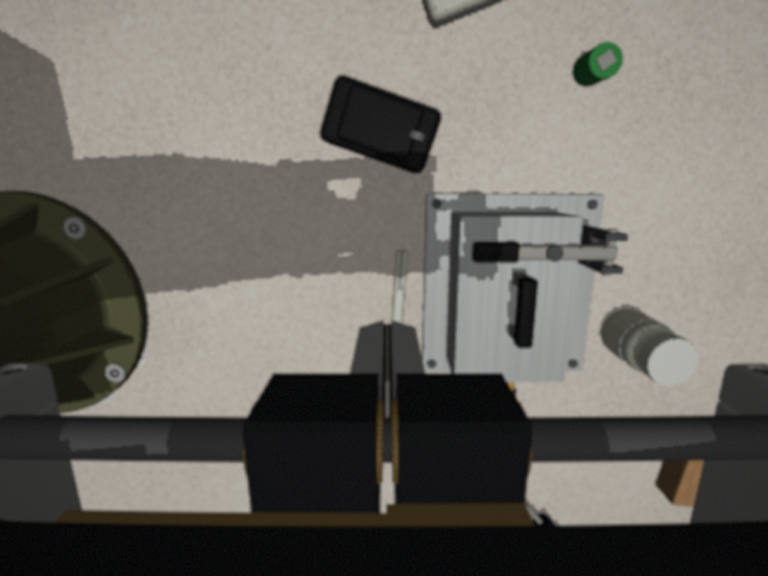

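View pics/zz_top.png

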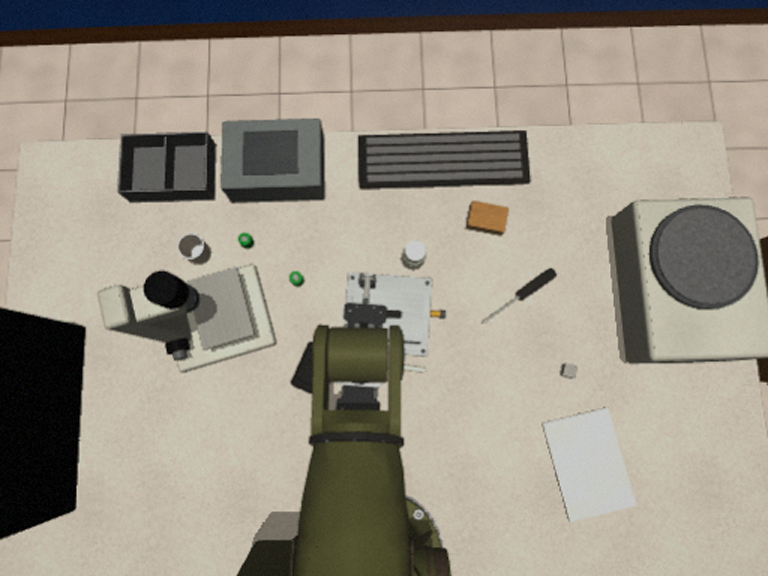

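The bar lies flat: its tip is at (474,251) in the wrist view against a prediction of (473,254). The cover is seated and the other objects are where they started. The robot touches nothing, so I'm handing in.

```bash
python3 -c "
from station import ctrl
print(ctrl.hand_in())"
```

```text
the job is handed in; nothing more can be done
None
```

The job is done in the order asked and handed in at about 33 s, well under the 72 s limit. No verdict was reported.

1. **Specimen:** I took it from under the lens with the gripper leaning back 40° and saw no sign of touching the lens head. It stands upright, polished face up, on the bare seat. The wrist and top views put it within about 1–2 mm of the middle. The scene view differed by about one pixel (up to 3 mm), which I put down to coarse pixels. It touched down with about 12 N for a moment, and I eased off before opening the gripper. The neighbour was not touched.
2. **Cover:** I set it over both specimens, and it met the base plate at the computed home height with about 5 N. Its corners match the predicted seated position to within a pixel or two.
3. **Hold-down bar:** I swung it over until it reached its stop at the predicted height (0.0891 m against 0.089 m), with 8 N at the end. It stayed flat on the cover after I withdrew.

**Other checks:** in the last pictures the other things on the desk look unmoved, and the robot was touching nothing. One turn near the chamber stopped about 7° short because the wrist was close to a singular position. I corrected the heading and tilt before lowering the specimen.

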